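Prick the index blocks in the needle press

TASK

Each hexagonal oak index block lying on the counter has a round paper spot on one of its six long flats: roll every block until its spot faces up, and slide it on the press's lowered rack until the spot's centre is right under a needle tip (one block to a needle, any needle). When all the blocks are in place and let go, swing the iron lever all the way over so that the rack rises and the needles prick the spots, then swing it all the way back, and leave the blocks on the lowered rack with their spots up and still under the needles. Do not disturb the other things on the counter.

Things in the scene. Friction and masses are not known exactly. Their poses are not given: they have to be found in the camera images.
- press: Black iron needle press, fixed to the counter. Origin at the centre of its foot on the counter; x points from its open loading side to its bridge, y to its left, z up. Foot x -100 to 135, y -166 to 166, 12 mm high, with a steel rack on it, a bridge with three needles over it, and a lever at its +y side. Sizes along press axes in mm.
- rack_mid (a point): Centre of the top of the lowered rack: a flat steel plate 180 (x) by 310 (y) mm centred on the press's origin, with a back lip 8 mm high at x = 85 to 90 mm; top 30 mm above the counter when lowered (lever 0), 42 mm when raised; thin dark lines (look only) run along x at y = -105, 0, 105 mm, below the needles.
- bridge (a point): Middle of the bridge's crossbeam (x 110 to 126, z 82 to 100 mm). Posts at x = 118, y = +-158 mm, 24 (x) by 16 (y) mm. Three arms 12 mm wide run from the beam towards -x to x = 34 mm, at z = 82 to 90 mm, over y = -105, 0, 105 mm; each carries a springy 5 mm needle pointing down, its tip 9 mm above a block on the lowered rack; it gives way upward at about 1 N.
- tip0 (a point): Resting place of the needle tip over the rack slot at y = -105 mm of the press (press x = 40, z = 75 mm).
- tip1 (a point): Resting place of the needle tip over the rack slot at y = 0 mm of the press (press x = 40, z = 75 mm).
- tip2 (a point): Resting place of the needle tip over the rack slot at y = 105 mm of the press (press x = 40, z = 75 mm).
- lever (a joint): Iron lever at the press's left (+y) side, turning about the press's y axis: 0 = leaning 0.55 rad towards the press's -x (rack lowered), 1.1 = leaning 0.55 rad towards +x (rack raised 12 mm). It stays where it is left; a push of 2 to 4 N on the ball, either way, moves it (a hard pinch on the ball with an upright gripper binds it).
- lever_ball (a point): Centre of the 28 mm iron ball on the lever's end, 110 mm from the pivot, on a 12 mm shaft; the ball stands about 144 mm above the counter at either end of the swing and 160 mm midway.
- lever_pivot (a point): Pivot of the lever: press x = -60, y = 210, z = 50 mm.
- block1: Hexagonal oak index block, 64 mm long, 36 mm across flats, 41.6 mm across corners, about 70 g; may be absent. Origin at its centre; x along its length, z out through the flat with the 16 mm round paper spot: spot up means z up. It starts lying on another of its flats (centre 18 mm above the counter). A small paper dot on each end face lies near the spotted flat.
- block1_spot (a point): Centre of the paper spot of block1: on the marked flat, 8 mm from mid-length towards +x of the block, 18 mm from its axis. None if absent.
- block2: Hexagonal oak index block, 64 mm long, 36 mm across flats, 41.6 mm across corners, about 70 g; may be absent. Origin at its centre; x along its length, z out through the flat with the 16 mm round paper spot: spot up means z up. It starts lying on another of its flats (centre 18 mm above the counter). A small paper dot on each end face lies near the spotted flat.
- block2_spot (a point): Centre of the paper spot of block2: on the marked flat, 8 mm from mid-length towards +x of the block, 18 mm from its axis. None if absent.
- block3: Hexagonal oak index block, 64 mm long, 36 mm across flats, 41.6 mm across corners, about 70 g; may be absent. Origin at its centre; x along its length, z out through the flat with the 16 mm round paper spot: spot up means z up. It starts lying on another of its flats (centre 18 mm above the counter). A small paper dot on each end face lies near the spotted flat.
- block3_spot (a point): Centre of the paper spot of block3: on the marked flat, 8 mm from mid-length towards +x of the block, 18 mm from its axis. None if absent.
- chimney_cap: Bystander, to be left alone: dented copper chimney cap, 100 mm wide, 66 mm high. Origin at the centre of its underside.
- lamp_knob: Bystander, to be left alone: ribbed brown bakelite knob, 42 mm wide, 24 mm high. Origin at the centre of its underside.
- lens: Bystander, to be left alone: frosted condenser lens lying flat, 80 mm wide, 19 mm high. Origin at the centre of its underside.
- slide1: Bystander, to be left alone: oak-framed glass slide lying flat, 102 mm square, 8 mm high. Origin at the centre of its underside.
- slide2: Bystander, to be left alone: oak-framed glass slide lying flat, 102 mm square, 8 mm high. Origin at the centre of its underside.
- slide3: Bystander, to be left alone: oak-framed glass slide lying flat, 102 mm square, 8 mm high. Origin at the centre of its underside.
- slide4: Bystander, to be left alone: oak-framed glass slide lying flat, 102 mm square, 8 mm high. Origin at the centre of its underside.

How it is judged (in metres and radians):
On the way, in this order (a step that is already met when the one before it is completed fails the run):
1. every block rests on the lowered rack, let go, spot up and under a needle (angle between each of block1, block2, block3's own z axis and vertical below 0.12 rad and (horizontal distance between block1_spot and tip0 below 0.006 m or horizontal distance between block1_spot and tip1 below 0.006 m or horizontal distance between block1_spot and tip2 below 0.006 m) and z of each of block1_spot, block2_spot, block3_spot in the frame of press above 0.06 m and (horizontal distance between block2_spot and tip0 below 0.006 m or horizontal distance between block2_spot and tip1 below 0.006 m or horizontal distance between block2_spot and tip2 below 0.006 m) and (horizontal distance between block3_spot and tip0 below 0.006 m or horizontal distance between block3_spot and tip1 below 0.006 m or horizontal distance between block3_spot and tip2 below 0.006 m) and linear speed of each of block1, block2, block3 below 0.02 m/s and contact force between each of block1, block2, block3 and the fingers below 0.1 N and value of joint lever below 0.12 rad), for 0.2 s.
2. the lever is swung all the way over, the rack up, with the blocks in place (angle between each of block1, block2, block3's own z axis and vertical below 0.12 rad and (horizontal distance between block1_spot and tip0 below 0.006 m or horizontal distance between block1_spot and tip1 below 0.006 m or horizontal distance between block1_spot and tip2 below 0.006 m) and z of each of block1_spot, block2_spot, block3_spot in the frame of press above 0.06 m and (horizontal distance between block2_spot and tip0 below 0.006 m or horizontal distance between block2_spot and tip1 below 0.006 m or horizontal distance between block2_spot and tip2 below 0.006 m) and (horizontal distance between block3_spot and tip0 below 0.006 m or horizontal distance between block3_spot and tip1 below 0.006 m or horizontal distance between block3_spot and tip2 below 0.006 m) and value of joint lever above 1 rad), for 0.2 s.
At the end, for the whole second after the job is handed in: Every block that is there lies at rest on the rack with its spot facing up (within 7 degrees) and the spot's centre within 6 mm sideways of one of the three needle tips, and the lever is back (joint below 0.12 rad) after having been all the way over (above 1.0 rad) with the blocks in place (angle between each of block1, block2, block3's own z axis and vertical below 0.12 rad and (horizontal distance between block1_spot and tip0 below 0.006 m or horizontal distance between block1_spot and tip1 below 0.006 m or horizontal distance between block1_spot and tip2 below 0.006 m) and z of each of block1_spot, block2_spot, block3_spot in the frame of press above 0.06 m and (horizontal distance between block2_spot and tip0 below 0.006 m or horizontal distance between block2_spot and tip1 below 0.006 m or horizontal distance between block2_spot and tip2 below 0.006 m) and (horizontal distance between block3_spot and tip0 below 0.006 m or horizontal distance between block3_spot and tip1 below 0.006 m or horizontal distance between block3_spot and tip2 below 0.006 m) and linear speed of each of block1, block2, block3 below 0.02 m/s and value of joint lever below 0.12 rad); the robot touches nothing.
It fails at once if one of the other things (cap, knob, lens, slides) is shoved more than 30 mm (distance of any of chimney_cap, lamp_knob, lens, slide1, slide2, slide3, slide4 from where it was at the start of the episode above 0.03 m).
Of block1, block2, block3 only 2 to 3 are there at a start; the rules pass over those that are not, and their reading is None.
At some moment in a run one of block1, block2, block3 may be knocked a few centimetres aside while the robot is not near it.
Once in a run the grip may slacken for a moment while it holds something.
It also fails if it takes over 210 s, if anything falls off the work surface, if the arm or the gripper's body presses on something with over 40 N, if the wrist force passes 120 N, or if a joint passes its speed limit or range.

ROBOT

A 6-joint arm with a two-finger parallel gripper is mounted at the origin on the work surface. World frame = base frame: x ahead of the robot, y to its left, z up, the work surface at z = 0. Lengths are in m, angles in degrees, forces in N, time in s.
With the tool pointing down it reaches from about 0.4 to 0.825 m from the base axis. Payload 7 kg.
Tool frame: the origin (TCP) lies at the very end of the fingers, on their centre line; the grasp point (between the pads) lies 19 mm behind it; z points along the fingers, y is the line along which they close (so a half turn about z gives the same grasp; the last joint's range is limited). The gripper opens to 88 mm and grips with 3 to 60 N. Pads are 19 mm wide; open, the fingers measure 130 mm over their backs; the gripper's body (78 mm by 193 mm) begins 47 mm behind the grasp point.
Start: joints at [16.507, 20.546, 0.682, 0, -70.136, -16.507], TCP at [0.675, -0, 0.227] pointing down, gripper open.
Joint ranges: [-176.03, 176.03], [-82.01, 121.73], [-58.28, 71.71], [-173.87, 95.51], [-174.79, -0.11], [-173.66, 173.66]. Speed limits (degrees/s): [136.94, 136.94, 172.46, 180, 180, 180].

INTERFACE

Orientations are given as [roll, pitch, yaw] about the fixed x, y, z axes, in that order (R = Rz(yaw) Ry(pitch) Rx(roll)).
In Python, from plant import ctrl, viewer gives the robot as it stands.
- The arm moves only by the tool servo_tool, never from a script. Its argument "rows" is a list of rows, each a list of 6 numbers: the shift along the world's x, y, z in mm, then the turn, a rotation vector about the world's x, y, z in degrees. A call has 1 to 5 rows; each row shifts and turns the commanded pose from where the row before left it; what a row does not reach is not made up. A row lasts 1/12 s, in which the tool goes at most 41.7 mm and 7.16 degrees, less where a joint would pass 70% of its speed; a pose out of reach is approached as far as the arm can. A call is refused whole if a number of a shift passes 41.7 or a number of a turn 7.16, either way. A call with a gripper value outside its range is refused whole. "fingers" is the finger opening in mm, from 0 to 87.6, set as the call begins (left out, the last holds). The fingers move at their own pace and stop on an object; the grip force is fixed at half the most. Time passes only in rows, so rows that do not move let the fingers close. It gives the time, the measured TCP pose, the force and the opening at its end, in the units of the state.
- ctrl.get_obs(): the state, without advancing time (a new reading comes with each control period).
- viewer.snapshot(name): name is "scene" or "side" or "wrist"; returns (picture, depth): 400x640x3 uint8, red, green, blue; 400x640 float32, m along the optical axis (not along the pixel's ray), 0 where there is no reading.
- viewer.calibration(name): a dict with "fx", "fy", "cx", "cy" (pixels), "origin" and "rotation" of the camera in the world. Camera axes: x right, y up, looking along -z (the intrinsics and any distortion apply to the point x, -y, -z); pixel columns grow to the right and rows downward; lengths in m; the calibration is good to about 2 mm. A picture is of the moment at which its call begins: read the wrist's pose just before it. calibration takes no time and is no camera call; for the wrist camera it gives the pose at the moment of the call.
- ctrl.close_job(): hands the job in, once; it reports no verdict.
The state is a dict: "clock": time; "joint_pos": joint angles; "qvel": joint speeds; "tau": joint torques, N m; "tool_pos": TCP position; "orientation": TCP orientation; "force": force on the tool from outside, world axes, zero at the start; "moment": the same for the moment, N m; "opening": finger opening in m.
Only numpy, scipy, OpenCV 4.12 (cv2) and the standard library are available. Lean on these libraries where they do the work, as an engineer would, in place of code of your own. Each camera call takes 0.05 s, during which the arm holds its last target. There are 200 camera calls.

## Working session

There is one attempt and no reset: what is moved stays moved. The work goes in short steps, Python scripts to look and compute and a tool call to move; the robot and the scene stay as the last step left them, time stands still between calls to the robot, and variables do not carry over. Pictures are saved under pics/ and viewed, on a budget of 14 in all, crops included, one or two more only if the job needs it, and the job is handed in when it is done.

Besides the shell and the picture viewer there is one more tool, called after "Call:" as name([rows], argument=value, ...), one row to a line, values as JSON. servo_tool: Moves the arm, as the interface text tells. Its arguments: {"type":"object","properties":{"rows":{"type":"array","items":{"type":"array","items":{"type":"number"}}},"fingers":{"type":"number"}},"required":["rows"]}

```bash
ls; mkdir -p pics; cat > h.py <<'E'
import numpy as np, cv2
from plant import ctrl, viewer
def snap(n,f=None):
    c=viewer.calibration(n); p,d=viewer.snapshot(n)
    if f: cv2.imwrite('pics/'+f,cv2.cvtColor(p,cv2.COLOR_RGB2BGR))
    np.savez('last_'+n+'.npz',p=p,d=d,**{k:np.array(c[k]) for k in('fx','fy','cx','cy','origin','rotation')})
    return p,d,c
def ray(c,u,v):
    r=np.array([(u-c['cx'])/c['fx'],-(v-c['cy'])/c['fy'],-1.]); return np.array(c['rotation'])@r
def onz(c,u,v,z):
    o=np.array(c['origin']); r=ray(c,u,v); return o+r*(z-o[2])/r[2]
def dep(c,u,v,d): return np.array(c['origin'])+ray(c,u,v)*d
def pix(c,P):
    q=np.array(c['rotation']).T@(np.array(P)-np.array(c['origin'])); return c['cx']+c['fx']*q[0]/-q[2], c['cy']-c['fy']*q[1]/-q[2]
E
python3 - <<'E'
from h import *
print(ctrl.get_obs())
for n in('scene','side','wrist'):
    p,d,c=snap(n,n+'0.png'); print(n,c)
E
```

```text
pics
{'clock': 0.0, 'joint_pos': array([ 1.65062082e+01,  2.05918577e+01,  6.34830710e-01, -2.03972074e-02,
       -7.01376111e+01, -1.65066781e+01]), 'qvel': array([ 0.06750444,  0.0268447 ,  0.03990732,  0.07362895,  0.00188209,
       -0.01977908]), 'tau': array([-8.00930356e-04, -5.82726967e+01,  2.93058443e+01,  6.99745238e+00,
        6.93249181e-03, -2.06530804e-04]), 'tool_pos': array([ 6.74507382e-01, -3.43040411e-05,  2.25625094e-01]), 'orientation': array([ 1.79903814e+02, -8.50737618e-03, -9.00074088e+01]), 'force': array([ 0.46298567, -0.75361282,  0.2296808 ]), 'moment': array([-0.01506028, -0.02499127,  0.03369832]), 'opening': 0.08749150282500222}
scene {'fx': 474.56548126101126, 'fy': 474.56548126101126, 'cx': 319.58634061504415, 'cy': 193.9763157369944, 'origin': array([1.42441105, 0.6696648 , 0.99886041]), 'rotation': array([ 52.31482109,   1.41509429, 129.39202794])}
side {'fx': 369.70461399411397, 'fy': 369.70461399411397, 'cx': 318.7170179165334, 'cy': 202.13643218357623, 'origin': array([-0.00793464, -0.80287567,  0.64802357]), 'rotation': array([ 59.7571153 ,   0.51043027, -37.74123898])}
wrist {'fx': 282.62958273098917, 'fy': 282.62958273098917, 'cx': 325.2184450597634, 'cy': 200.48911512584735, 'origin': array([ 0.67426562, -0.06919925,  0.38415513]), 'rotation': array([-1.48969458e+01, -1.26092967e-01,  1.79994494e+02])}
```

```bash
sed -i "s/^from plant.*/from plant import ctrl, viewer\nfrom scipy.spatial.transform import Rotation as Ro/; s/c=viewer.calibration(n); p,d/c=dict(viewer.calibration(n)); c['rotation']=Ro.from_euler('xyz',c['rotation'],degrees=True).as_matrix(); p,d/" h.py; cat >> h.py <<'E'
def load(n):
    c=np.load('last_'+n+'.npz'); return c['p'],c['d'],c
E
head -12 h.py
```

```text
import numpy as np, cv2
from plant import ctrl, viewer
from scipy.spatial.transform import Rotation as Ro
def snap(n,f=None):
    c=dict(viewer.calibration(n)); c['rotation']=Ro.from_euler('xyz',c['rotation'],degrees=True).as_matrix(); p,d=viewer.snapshot(n)
    if f: cv2.imwrite('pics/'+f,cv2.cvtColor(p,cv2.COLOR_RGB2BGR))
    np.savez('last_'+n+'.npz',p=p,d=d,**{k:np.array(c[k]) for k in('fx','fy','cx','cy','origin','rotation')})
    return p,d,c
def ray(c,u,v):
    r=np.array([(u-c['cx'])/c['fx'],-(v-c['cy'])/c['fy'],-1.]); return np.array(c['rotation'])@r
def onz(c,u,v,z):
    o=np.array(c['origin']); r=ray(c,u,v); return o+r*(z-o[2])/r[2]
```

View pics/scene0.png

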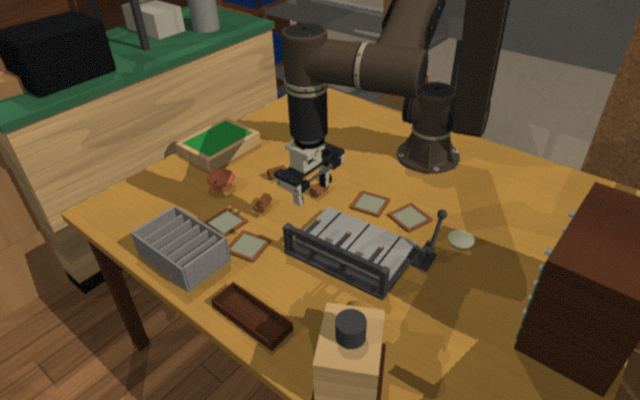

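View pics/side0.png

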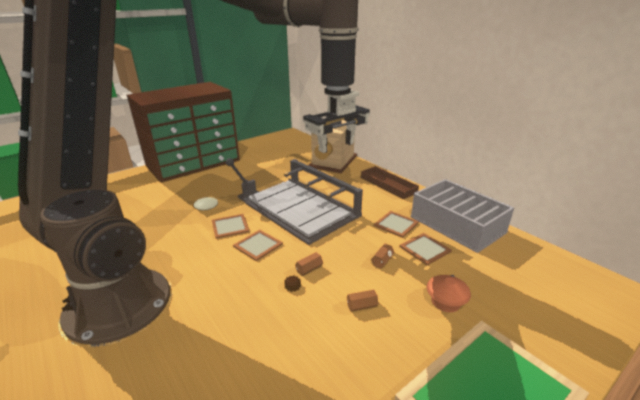

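```bash
python3 - <<'E'
from h import *
p,d,c=load('side')
for n,u,v in [('b_a',309,263),('b_b',362,300),('b_c',383,256),('knob',292,284),('cap',449,291),('rackmid',303,205),('foot near corner',313,240),('lever ball',228,161),('s',230,226),('s',258,245),('s',396,224),('s',426,249),('lens',206,203)]:
    print(n,dep(c,u,v,d[v,u]).round(3), onz(c,u,v,.02).round(3))
big=cv2.resize(p[130:320,190:480],None,fx=2.7,fy=2.7,interpolation=cv2.INTER_CUBIC)
cv2.imwrite('pics/c1.png',cv2.cvtColor(big,cv2.COLOR_RGB2BGR))
E
```

```text
Traceback (most recent call last):
  File "h.py", line 12, in onz
    o=np.array(c['origin']); r=ray(c,u,v); return o+r*(z-o[2])/r[2]
                                                               ~^^^
IndexError: invalid index to scalar variable.
```

View pics/wrist0.png

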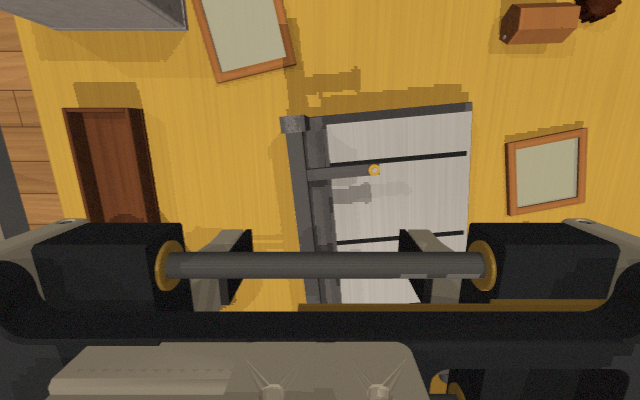

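```bash
cat >> h.py <<'E'
def load(n):
    c=dict(np.load('last_'+n+'.npz'))
    if c['rotation'].ndim==1: c['rotation']=Ro.from_euler('xyz',c['rotation'],degrees=True).as_matrix()
    return c['p'],c['d'],c
E
python3 - <<'E'
from h import *
p,d,c=load('side')
for n,u,v in [('b_a',309,263),('b_b',362,300),('b_c',383,256),('knob',292,284),('cap',449,291),('rackmid',303,205),('foot near corner',313,240),('lever ball',228,161),('s',230,226),('s',258,245),('s',396,224),('s',426,249),('lens',206,203)]:
    print(n,dep(c,u,v,d[v,u]).round(3), onz(c,u,v,.02).round(3))
p,d,c=load('wrist')
for n,u,v in [('needle',374,170),('line tip0 end',466,153),('line back',331,163),('post',293,123),('rackcorner',471,111),('ba',540,23)]:
    print(n,dep(c,u,v,d[v,u]).round(3))
E
```

```text
b_a [ 0.424 -0.195  0.032] [ 0.432 -0.183  0.02 ]
b_b [ 0.441 -0.374  0.032] [ 0.45  -0.366  0.02 ]
b_c [ 0.59  -0.297  0.036] [ 0.606 -0.283  0.02 ]
knob [ 0.352 -0.222  0.021] [ 0.353 -0.221  0.02 ]
cap [ 0.595 -0.492  0.057] [ 0.632 -0.473  0.02 ]
rackmid [0.584 0.054 0.031] [0.595 0.07  0.02 ]
foot near corner [ 0.511 -0.096  0.009] [ 0.502 -0.108  0.02 ]
lever ball [0.438 0.268 0.155] [0.559 0.56  0.02 ]
s [0.357 0.132 0.003] [0.347 0.107 0.02 ]
s [ 0.376 -0.011  0.004] [ 0.366 -0.03   0.02 ]
s [ 0.77  -0.184  0.004] [ 0.75 -0.2   0.02]
s [ 0.738 -0.325  0.006] [ 0.721 -0.335  0.02 ]
lens [0.348 0.291 0.017] [0.346 0.285 0.02 ]
needle [ 0.623 -0.025  0.095]
line tip0 end [ 0.499 -0.036  0.032]
line back [ 0.666 -0.024  0.033]
post [ 0.705 -0.071  0.102]
rackcorner [ 0.499 -0.086  0.031]
ba [ 0.44  -0.177  0.038]
```

```bash
python3 - <<'E'
from h import *
p,d,c=load('side')
q,d,c=load('scene')
r,_,_=load('wrist')
f=lambda a:cv2.resize(a,(400,300),interpolation=cv2.INTER_CUBIC)
A=np.vstack([np.hstack([f(p[240:285,280:340]),f(p[277:322,332:392])]),np.hstack([f(p[233:278,353:413]),f(q[157:217,245:325])])])
cv2.imwrite('pics/c1.png',cv2.cvtColor(A,cv2.COLOR_RGB2BGR))
E
```

```text
(no output)
```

View pics/c1.png

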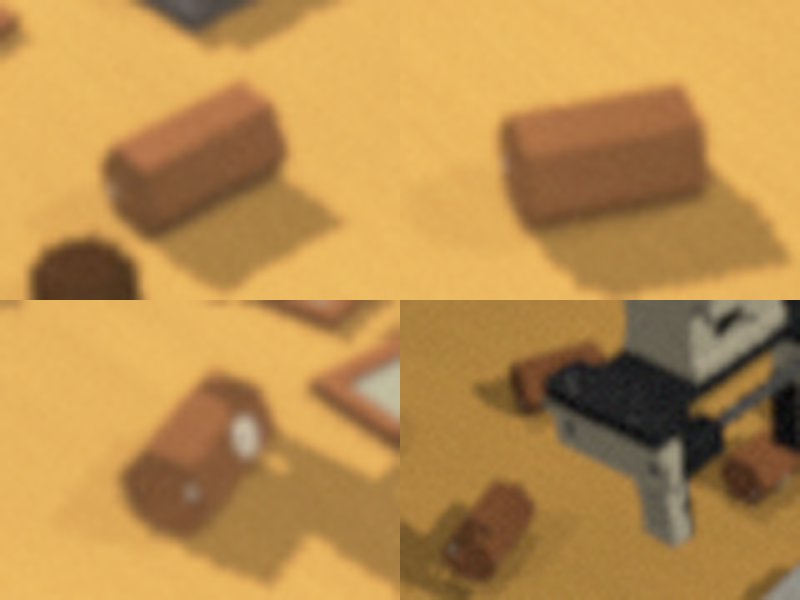

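Call:
servo_tool([
  [-35,-10,10,-7,0,0],
  [-35,-10,10,-7,0,0],
  [-35,-10,10,-7,0,0],
  [-35,-10,10,-4,0,0],
  [0,0,0,0,0,0],
])

```text
clock: 0.57
tool_pos: [0.5294, -0.0413, 0.2666]
orientation: [179.8, -25.4, -89.8]
force: [-0.9, 0.5, -1.6]
opening: 0.0879
```

```bash
python3 - <<'E'
from h import *
print(ctrl.get_obs()['tool_pos'])
p,d,c=snap('wrist','w1.png')
E
```

```text
[ 0.52944185 -0.0413181   0.26661899]
```

View pics/w1.png

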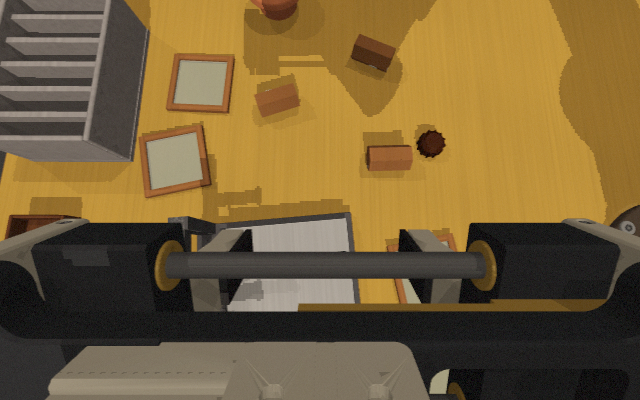

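```bash
cat >> h.py <<'E'
def cloud(c,d):
    v,u=np.mgrid[0:400,0:640]
    r=np.stack([(u-c['cx'])/c['fx'],-(v-c['cy'])/c['fy'],-np.ones(u.shape)],-1)@np.array(c['rotation']).T
    P=np.array(c['origin'])+r*d[...,None]; P[d<=0]=np.nan; return P
def block(P,xy,z=.036,tol=.004,R=.06):
    m=(abs(P[...,2]-z)<tol)&(np.hypot(P[...,0]-xy[0],P[...,1]-xy[1])<R)
    n,l,s,cc=cv2.connectedComponentsWithStats(m.astype(np.uint8))
    k=1+np.argmax(s[1:,4]); Q=P[l==k]
    (cx,cy),(w,h),a=cv2.minAreaRect((Q[:,:2]*1000).astype(np.float32))
    if w<h: a+=90; w,h=h,w
    return np.array([cx,cy]).round(1),round((a+90)%180-90,1),(round(w,1),round(h,1)),Q[:,2].mean().round(4)
E
python3 - <<'E'
from h import *
p,d,c=load('wrist')
P=cloud(c,d); np.set_printoptions(precision=4,suppress=True)
print('counter z',np.nanmedian(P[60:120,480:540,2]))
for n,u,v in(('A',389,158),('B',374,52),('C',277,100)): print(n,P[v,u],block(P,P[v,u]))
for n,u,v in(('knob',431,143),('s_right',205,160),('s_up',200,83)): print(n,P[v,u])
f=lambda u,v:cv2.resize(p[v-30:v+30,u-40:u+40],(400,300),interpolation=cv2.INTER_CUBIC)
s,_,_=load('side')
A=np.vstack([np.hstack([f(389,158),f(374,52)]),np.hstack([f(277,100),f(278,100)])])
cv2.imwrite('pics/c2.png',cv2.cvtColor(A,cv2.COLOR_RGB2BGR))
E
```

```text
counter z 0.0007353402816552002
A [ 0.433  -0.1752  0.0365] (array([ 429.8, -182.3]), 2.1, (64.1, 26.8), np.float64(0.0361))
B [ 0.4503 -0.3529  0.037 ] (array([ 449.4, -363.5]), -24.1, (64.1, 26.2), np.float64(0.036))
C [ 0.6034 -0.2692  0.0357] (array([ 605.9, -277.7]), 18.0, (63.6, 25.9), np.float64(0.036))
knob [ 0.3644 -0.2035  0.0256]
s_right [ 0.7192 -0.1805  0.0088]
s_up [ 0.7393 -0.3166  0.0066]
```

View pics/c2.png

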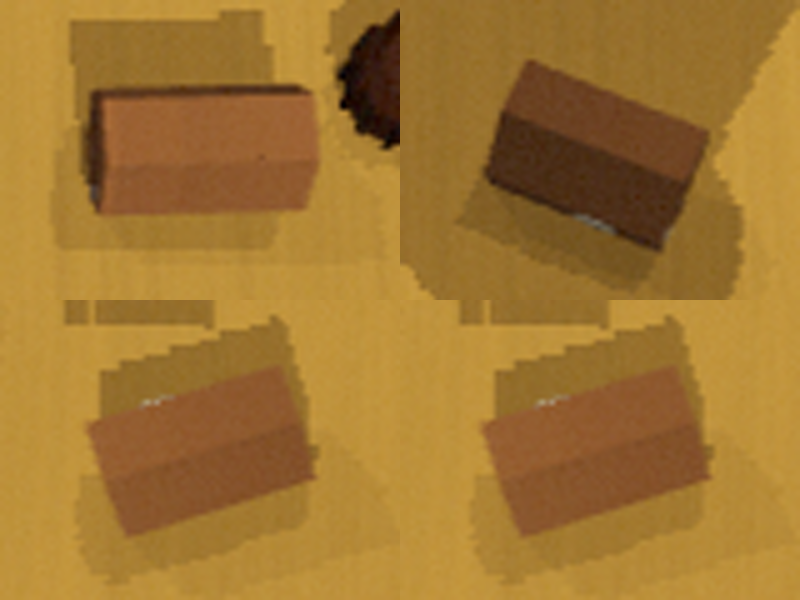

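```bash
cat >> h.py <<'E'
R0=Ro.from_euler('xyz',[180,0,-90],degrees=True)
def pose(xy,z,yaw,tilt,s):
    "block-centre xy(mm), z, block axis yaw, tilt about axis, s = TCP beyond block centre"
    a=np.radians(yaw); u=np.array([np.cos(a),np.sin(a),0])
    R=Ro.from_rotvec(np.radians(tilt)*u)*Ro.from_euler('z',yaw,degrees=True)*R0
    return np.array([*xy,z])+s*R.as_matrix()[:,2],R
def cur():
    o=ctrl.get_obs(); return o['tool_pos']*1000,Ro.from_euler('xyz',o['orientation'],degrees=True)
def go(*targets,start=None):
    p,R=start or cur()
    for q,S in targets:
        d=q-p; w=np.degrees((S*R.inv()).as_rotvec())
        n=int(max(1,np.ceil(max(np.linalg.norm(d)/41,np.linalg.norm(w)/7.1,abs(d).max()/41))))
        print(n,'rows total',d.round(1),w.round(1),' per row',(d/n).round(1).tolist(),(w/n).round(2).tolist()); p,R=q,S
E
python3 - <<'E'
from h import *
o=ctrl.get_obs(); print(o['tool_pos'],o['orientation'],o['qvel'].round(1))
C=(606,-278)
go(pose(C,80,18,30,12),pose(C,18,18,30,12),pose(C,70,18,30,12),pose(C,70,18,-30,12),pose(C,19,18,-30,12),pose(C,110,18,0,16))
E
```

```text
[ 0.53219316 -0.03999516  0.26673951] [179.93508571 -25.09444134 -89.80060625] [-2.3  2.4  5.3 -1.3  1.8  2.2]
9 rows total [  72.  -232.3 -197.1] [54.6  8.7 16.4]  per row [8.0, -25.8, -21.9] [6.07, 0.96, 1.82]
2 rows total [  0.   0. -62.] [0. 0. 0.]  per row [0.0, 0.0, -31.0] [0.0, 0.0, 0.0]
2 rows total [ 0.  0. 52.] [0. 0. 0.]  per row [0.0, 0.0, 26.0] [0.0, 0.0, 0.0]
9 rows total [  3.7 -11.4   0. ] [-57.1 -18.5   0. ]  per row [0.4, -1.3, 0.0] [-6.34, -2.06, 0.0]
2 rows total [  0.   0. -51.] [0. 0. 0.]  per row [0.0, 0.0, -25.5] [0.0, 0.0, 0.0]
5 rows total [-1.9  5.7 85.4] [28.5  9.3 -0. ]  per row [-0.4, 1.1, 17.1] [5.71, 1.85, -0.0]
```

Call:
servo_tool([
  [8,-26,-12,6.07,0.96,1.82],
  [8,-26,-12,6.07,0.96,1.82],
  [8,-26,-12,6.07,0.96,1.82],
  [8,-26,-12,6.07,0.96,1.82],
  [8,-26,-20,6.07,0.96,1.82],
], fingers=87)

```text
clock: 1.03
tool_pos: [0.5756, -0.1649, 0.2037]
orientation: [178.1, 4.5, -80.5]
force: [1.1, 1.3, 0.3]
opening: 0.087
```

Call:
servo_tool([
  [8,-26,-30,6.07,0.96,1.82],
  [8,-26,-30,6.07,0.96,1.82],
  [8,-26,-30,6.07,0.96,1.82],
  [7,-25,-30,6.07,0.96,1.82],
  [0,0,0,0,0,0],
])

```text
clock: 1.45
tool_pos: [0.5974, -0.2731, 0.0538]
orientation: [177.7, 30.4, -74.1]
force: [-4.2, 2.6, -22.6]
opening: 0.087
```

Call:
servo_tool([
  [0,0,0,0,0,0],
  [0,0,0,0,0,0],
  [0,0,0,0,0,0],
])

```text
clock: 1.7
tool_pos: [0.6056, -0.2676, 0.0846]
orientation: [179.8, 28.5, -72.6]
force: [0.9, 1.1, 1.1]
opening: 0.0873
```

```bash
python3 - <<'E'
from h import *
C=(606,-278)
go(pose(C,18,18,30,12))
p,d,c=snap('side'); P=cloud(c,d)
print(block(P,(.606,-.278)),ctrl.get_obs()['qvel'].round(1))
E
```

```text
2 rows total [ -1.4  -4.7 -77. ] [1.5 0.3 0.5]  per row [-0.7, -2.3, -38.5] [0.75, 0.13, 0.23]
(array([ 607. , -280.4]), 18.5, (64.9, 25.6), np.float64(0.0353)) [ 0.8 -2.6 -0.4 -0.2 -0.1  0.1]
```

Call:
servo_tool([
  [0,-2,-18,1.5,0.3,0.5],
  [0,-2,-18,0,0,0],
  [0,0,-15,0,0,0],
  [0,0,-8,0,0,0],
  [0,0,0,0,0,0],
])

```text
clock: 2.17
tool_pos: [0.603, -0.2699, 0.0215]
orientation: [179.6, 30.3, -72.2]
force: [-0.9, -0.3, -0.5]
opening: 0.087
```

Call:
servo_tool([
  [0,0,0,0,0,0],
  [0,0,0,0,0,0],
])

```text
clock: 2.33
tool_pos: [0.6043, -0.2712, 0.0233]
orientation: [179.7, 30.2, -72.1]
force: [0.0, -0.5, 0.2]
opening: 0.087
```

```bash
python3 - <<'E'
from h import *
go(pose((606.5,-279),18,18,30,12))
print(ctrl.get_obs()['qvel'].round(1))
E
```

```text
1 rows total [  0.3  -2.1 -15.7] [-0.1 -0.3 -0. ]  per row [0.3, -2.1, -15.7] [-0.13, -0.3, -0.03]
[-0.3 -0.1  0.4 -0.1 -0.1  0.1]
```

Now the last bit down, close, lift, tilt −60° about the block's axis.

Call:
servo_tool([
  [0,-2,-8,0,0,0],
  [0,0,-7,0,0,0],
  [0,0,0,0,0,0],
  [0,0,0,0,0,0],
])

```text
clock: 2.67
tool_pos: [0.6033, -0.2731, 0.0063]
orientation: [179.6, 30.4, -72.2]
force: [0.2, -0.4, 0.4]
opening: 0.0872
```

Call:
servo_tool([
  [0,0,0,0,0,0],
  [0,0,0,0,0,0],
  [0,0,0,0,0,0],
  [0,0,0,0,0,0],
  [0,0,0,0,0,0],
], fingers=50)

```text
clock: 3.08
tool_pos: [0.604, -0.2733, 0.0075]
orientation: [179.7, 30.3, -72.2]
force: [1.0, 0.4, 1.2]
opening: 0.0639
```

Call:
servo_tool([
  [0,0,5,0,0,0],
  [0,0,10,0,0,0],
  [0,0,15,0,0,0],
  [0,0,10,0,0,0],
  [0,0,0,0,0,0],
])

```text
clock: 3.5
tool_pos: [0.6056, -0.2743, 0.0513]
orientation: [179.9, 30.0, -72.0]
force: [0.9, -0.3, -0.3]
opening: 0.0639
```

Call:
servo_tool([
  [0.4,-1.2,0,-6.4,-2.1,0],
  [0.4,-1.2,0,-6.4,-2.1,0],
  [0.4,-1.2,0,-6.4,-2.1,0],
  [0.4,-1.2,0,-6.4,-2.1,0],
  [0.4,-1.2,0,-6.4,-2.1,0],
])

```text
clock: 3.92
tool_pos: [0.608, -0.2789, 0.0495]
orientation: [-179.8, -3.7, -72.1]
force: [-1.4, -1.5, -0.8]
opening: 0.0637
```

Call:
servo_tool([
  [0.4,-1.2,0,-6.4,-2.1,0],
  [0.4,-1.2,0,-6.4,-2.1,0],
  [0.4,-1.2,0,-6.4,-2.1,0],
  [0.4,-1.2,0,-6.4,-2.1,0],
  [0,0,0,0,0,0],
])

```text
clock: 4.33
tool_pos: [0.6048, -0.3021, 0.0542]
orientation: [178.7, -21.6, -72.7]
force: [-1.5, -2.5, -1.0]
opening: 0.0636
```

```bash
python3 - <<'E'
from h import *
go(pose((606.5,-279),18,18,-30,12))
print(ctrl.get_obs()['qvel'].round(1),ctrl.get_obs()['opening'])
E
```

```text
2 rows total [  3.5  17.4 -46.6] [-7.7 -3.6  1.2]  per row [1.8, 8.7, -23.3] [-3.84, -1.82, 0.6]
[ -0.7   1.1   7.7 -24.   -3.5  21.7] 0.06359561880325759
```

Call:
servo_tool([
  [0,0,0,0,0,0],
  [0,0,0,0,0,0],
  [0,0,0,0,0,0],
  [0,0,0,0,0,0],
])

```text
clock: 4.67
tool_pos: [0.6062, -0.3036, 0.0542]
orientation: [178.9, -21.3, -73.1]
force: [0.2, -0.6, -0.7]
opening: 0.0639
```

```bash
python3 - <<'E'
from h import *
go(pose((606.5,-279),18,18,-30,12))
print(ctrl.get_obs()['qvel'].round(1),ctrl.get_obs()['opening'],ctrl.get_obs()['joint_pos'])
E
```

```text
2 rows total [  2.1  18.8 -46.5] [-8.  -3.5  1.5]  per row [1.1, 9.4, -23.3] [-4.01, -1.76, 0.77]
[ 0.1  0.2 -0.6  1.3  0.1 -0.9] 0.06385810186259638 [ -3.41354627  23.73636484 -37.82603646  44.91583976 -29.41636691
 -19.64313301]
```

Call:
servo_tool([
  [0.5,4,0,-2,-0.9,0.4],
  [0.5,5,0,-2,-0.9,0.4],
  [0.5,5,0,-2,-0.9,0.4],
  [0.5,5,0,-2,-0.8,0.4],
  [0,0,0,0,0,0],
])

```text
clock: 5.08
tool_pos: [0.6069, -0.2836, 0.0533]
orientation: [179.8, -30.1, -71.6]
force: [-0.4, 0.7, -1.0]
opening: 0.0639
```

Call:
servo_tool([
  [0,0,-8,0,0,0],
  [0,0,-12,0,0,0],
  [0,0,-8,0,0,0],
  [0,0,0,0,0,0],
  [0,0,0,0,0,0],
])

```text
clock: 5.5
tool_pos: [0.6076, -0.2854, 0.0259]
orientation: [179.8, -30.0, -71.9]
force: [-0.4, 1.0, -0.7]
opening: 0.0639
```

```bash
python3 - <<'E'
from h import *
go(pose((606.5,-279),18,18,-30,12))
print(ctrl.get_obs()['qvel'].round(1),ctrl.get_obs()['opening'],ctrl.get_obs()['joint_pos'])
E
```

```text
1 rows total [  0.8   0.7 -18.3] [ 0.  -0.1 -0. ]  per row [0.8, 0.7, -18.3] [0.05, -0.13, -0.04]
[ 0.6 -0.9  0.1 -0.1 -0.2 -0.1] 0.06386960863566762 [-10.43111413  24.39605125 -49.724307    88.77421257 -26.14746276
 -56.55529624]
```

Call:
servo_tool([
  [0,0,-7,0,0,0],
  [0,0,-6,0,0,0],
  [0,0,-4.5,0,0,0],
  [0,0,0,0,0,0],
  [0,0,0,0,0,0],
])

```text
clock: 5.92
tool_pos: [0.6079, -0.2847, 0.009]
orientation: [179.9, -30.0, -71.8]
force: [-0.4, -0.6, -0.9]
opening: 0.0639
```

Call:
servo_tool([
  [0,0,0,0,0,0],
  [0,0,0,0,0,0],
  [0,0,0,0,0,0],
], fingers=80)

```text
clock: 6.17
tool_pos: [0.608, -0.2842, 0.0091]
orientation: [179.9, -30.1, -71.8]
force: [-0.5, -0.5, -0.6]
opening: 0.0778
```

Call:
servo_tool([
  [0,0,10,0,0,0],
  [0,0,20,0,0,0],
  [0,0,25,4,1.2,0],
  [0,0,30,4,1.2,0],
  [0,0,30,4,1.2,0],
])

```text
clock: 6.58
tool_pos: [0.6115, -0.2996, 0.0872]
orientation: [179.4, -25.5, -72.2]
force: [2.8, -3.0, 1.5]
opening: 0.0798
```

Call:
servo_tool([
  [0,0,20,5,1.6,0],
  [0,0,10,5,1.6,0],
  [0,0,0,5,1.6,0],
  [0,0,0,0,0,0],
  [0,0,0,0,0,0],
])

```text
clock: 7.0
tool_pos: [0.6139, -0.3107, 0.1103]
orientation: [179.1, -15.2, -72.9]
force: [0.1, 0.2, -0.0]
opening: 0.0801
```

```bash
python3 - <<'E'
from h import *
o=ctrl.get_obs(); print(o['tool_pos'],o['orientation'],o['joint_pos'],o['qvel'].round(1))
p,d,c=snap('side'); P=cloud(c,d)
f=lambda u,v:cv2.resize(p[v-23:v+22,u-30:u+30],(400,300),interpolation=cv2.INTER_CUBIC)
for n,xy in zip('ABC',[(.43,-.182),(.449,-.363),(.6065,-.279)]):print(n,block(P,xy))
u,v=pix(c,(.6065,-.279,.03));a=f(int(u),int(v))
p,d,c=snap('wrist'); P=cloud(c,d)
print(block(P,(.6065,-.279)))
b=cv2.resize(p,(480,300))
cv2.imwrite('pics/c3.png',cv2.cvtColor(np.hstack([a,b])[:,:800],cv2.COLOR_RGB2BGR))
E
```

```text
[ 0.6138609  -0.31065928  0.1102587 ] [179.11736949 -15.20616229 -72.86082632] [ -3.50199491  22.1220144  -23.52077792  22.06798981 -41.88923525
   4.31922345] [ 0.4 -0.2 -4.6  5.4  1.4 -3.8]
A (array([ 430.4, -184.3]), 1.4, (63.9, 25.5), np.float64(0.0351))
B (array([ 449.1, -367.1]), -24.9, (64.7, 24.9), np.float64(0.0354))
C (array([ 605.1, -280.9]), 18.7, (64.1, 26.8), np.float64(0.0354))
(array([ 601.7, -268.3]), 17.0, (63.3, 5.7), np.float64(0.0355))
```

View pics/c3.png

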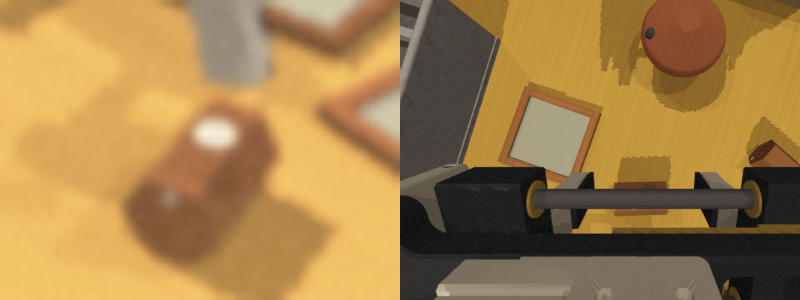

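```bash
cat > press.py <<'E'
from h import *
def linefit(c,p,u0,v0,u1,v1,z=.030):
    g=cv2.cvtColor(p,cv2.COLOR_RGB2GRAY).astype(float); pts=[]
    n=60
    for t in np.linspace(.05,.95,n):
        u=u0+t*(u1-u0); v=v0+t*(v1-v0)
        vs=np.arange(int(v)-7,int(v)+8); w=np.clip(110-g[vs,int(u)],0,None)
        if w.sum()>0: pts.append(onz(c,int(u),(w*vs).sum()/w.sum(),z)[:2]*1000)
    pts=np.array(pts); vx,vy,x,y=cv2.fitLine(pts.astype(np.float32),cv2.DIST_HUBER,0,.01,.01).ravel()
    if vx<0: vx,vy=-vx,-vy
    return np.array([x,y]),np.degrees(np.arctan2(vy,vx)),np.array([vx,vy])
E
python3 - <<'E'
from press import *
c=dict(fx=282.63,fy=282.63,cx=325.218,cy=200.489,origin=np.array([0.67426562,-0.06919925,0.38415513]),rotation=Ro.from_euler('xyz',[-14.8969458,-.12609,179.994494],degrees=True).as_matrix())
p=cv2.imread('pics/wrist0.png')[...,::-1].copy()
for L in((335,163,462,154),(355,241,395,238)): print(linefit(c,p,*L))
for v in (120,135,145,165,180,200,215): 
    g=p[v,440:500].astype(int).sum(1); u=440+np.argmax(abs(np.diff(g))); print(v,u,(onz(c,u+.5,v,.03)[:2]*1000).round(1))
print('arm0 tip of arm edge / needle ring', onz(c,374,170,.095)*1000)
p,d,c=load('side'); P=cloud(c,d)
m=(abs(P[...,2]-.03)<.006)&(abs(P[...,0]-.58)<.2)&(abs(P[...,1]-.07)<.22)
n,l,s,_=cv2.connectedComponentsWithStats(m.astype(np.uint8))
k=1+np.argmax(s[1:,4]);Q=P[l==k]
print(s[k],cv2.minAreaRect((Q[:,:2]*1000).astype(np.float32)))
E
```

```text
(array([592.7808  , -27.367609], dtype=float32), np.float32(5.51075), array([0.9953782 , 0.09603252], dtype=float32))
(array([612.51514,  79.84254], dtype=float32), np.float32(4.7859063), array([0.9965134 , 0.08343273], dtype=float32))
120 471 [497.  -75.4]
135 470 [495.8 -57.7]
145 470 [494.3 -45.7]
165 469 [492.3 -21. ]
180 468 [491.   -1.9]
200 467 [488.9  24.5]
215 467 [486.2  44.9]
arm0 tip of arm edge / needle ring [623.41082145 -24.72413296  95.        ]
[ 248  180  103   57 2822] ((574.4954223632812, 74.70501708984375), (184.98985290527344, 315.0574645996094), 4.825756549835205)
```

```bash
python3 - <<'E'
from h import *
C=(605.8,-279.7)
go(pose(C,60,18.3,0,16),pose(C,18,18.3,0,16),pose(C,78,18.3,0,16),pose((535.5,170.3),78,95.1,0,16),pose((535.5,170.3),50,95.1,0,16),pose((605.2,176.5),50,95.1,0,16))
E
```

```text
3 rows total [ -6.   30.9 -65. ] [14.8  3.6  1.1]  per row [-2.0, 10.3, -21.7] [4.95, 1.19, 0.38]
2 rows total [  0.   0. -42.] [0. 0. 0.]  per row [0.0, 0.0, -21.0] [0.0, 0.0, 0.0]
2 rows total [ 0.  0. 60.] [0. 0. 0.]  per row [0.0, 0.0, 30.0] [0.0, 0.0, 0.0]
12 rows total [-70.3 450.    0. ] [-0.   0.  76.8]  per row [-5.9, 37.5, 0.0] [-0.0, 0.0, 6.4]
1 rows total [  0.   0. -28.] [0. 0. 0.]  per row [0.0, 0.0, -28.0] [0.0, 0.0, 0.0]
2 rows total [69.7  6.2  0. ] [0. 0. 0.]  per row [34.9, 3.1, 0.0] [0.0, 0.0, 0.0]
```

Call:
servo_tool([
  [-2,10,0,5,1.2,0.4],
  [-2,10,-15,5,1.2,0.4],
  [-2,11,-20,4.8,1.2,0.3],
  [0,0,-20,0,0,0],
  [0,0,-10,0,0,0],
], fingers=86)

```text
clock: 7.52
tool_pos: [0.6041, -0.2802, 0.0414]
orientation: [179.8, 0.1, -71.9]
force: [-0.8, 0.9, -1.2]
opening: 0.0864
```

Call:
servo_tool([
  [0,0,-10,0,0,0],
  [0,0,0,0,0,0],
  [0,0,0,0,0,0],
])

```text
clock: 7.77
tool_pos: [0.6055, -0.2791, 0.034]
orientation: [179.9, 0.1, -71.7]
force: [0.3, -1.1, 0.1]
opening: 0.0863
```

```bash
python3 - <<'E'
from h import *
go(pose((605.8,-279.7),18,18.3,0,16))
E
```

```text
1 rows total [  0.3  -0.6 -32. ] [-0.  -0.1  0. ]  per row [0.3, -0.6, -32.0] [-0.04, -0.09, 0.0]
```

Call:
servo_tool([
  [0,0,-10,0,0,0],
  [0,0,-10,0,0,0],
  [0,0,-7,0,0,0],
  [0,0,-3,0,0,0],
  [0,0,0,0,0,0],
])

```text
clock: 8.18
tool_pos: [0.6057, -0.279, 0.0031]
orientation: [180.0, 0.1, -71.8]
force: [0.2, -0.3, 0.0]
opening: 0.0861
```

Call:
servo_tool([
  [0,0,0,0,0,0],
  [0,0,0,0,0,0],
  [0,0,0,0,0,0],
  [0,0,0,0,0,0],
  [0,0,0,0,0,0],
], fingers=50)

```text
clock: 8.6
tool_pos: [0.6067, -0.2793, 0.0047]
orientation: [-179.9, 0.1, -71.8]
force: [-0.7, 0.3, 1.4]
opening: 0.0639
```

Call:
servo_tool([
  [0,0,8,0,0,0],
  [0,0,16,0,0,0],
  [0,0,20,0,0,0],
  [0,0,16,0,0,0],
  [-6,15,5,0,0,4],
])

```text
clock: 9.02
tool_pos: [0.6027, -0.2662, 0.0728]
orientation: [-179.7, -0.1, -67.8]
force: [1.0, 0.2, 0.2]
opening: 0.0638
```

Call:
servo_tool([
  [-6,30,0,0,0,6],
  [-6,36,0,0,0,6],
  [-6,38,0,0,0,6],
  [-6,38,0,0,0,6],
  [-6,38,0,0,0,6],
])

```text
clock: 9.43
tool_pos: [0.57, -0.0828, 0.0701]
orientation: [-179.9, 0.1, -37.5]
force: [0.6, 1.0, -0.7]
opening: 0.0639
```

Call:
servo_tool([
  [-5,38,0,0,0,6],
  [-5,38,0,0,0,6],
  [-5,38,0,0,0,6],
  [-5,38,0,0,0,6],
  [-5,34,0,0,0,6],
])

```text
clock: 9.85
tool_pos: [0.5451, 0.1041, 0.0702]
orientation: [-179.9, 0.0, -7.4]
force: [0.8, -0.1, -0.8]
opening: 0.0636
```

Call:
servo_tool([
  [-5,30,0,0,0,6],
  [-3,20,0,0,0,5],
  [0,12,0,0,0,2],
  [0,0,0,0,0,0],
  [0,0,0,0,0,0],
])

```text
clock: 10.27
tool_pos: [0.5375, 0.1641, 0.0696]
orientation: [-179.9, 0.1, 5.2]
force: [-0.3, -0.5, -1.2]
opening: 0.0641
```

```bash
python3 - <<'E'
from h import *
go(pose((535.5,170.3),50,95.1,0,14.5),pose((605.2,176.5),50,95.1,0,14.5)); o=ctrl.get_obs(); print(o['qvel'].round(1),o['joint_pos'])
p,d,c=snap('wrist','w2.png')
E
```

```text
1 rows total [ -2.    6.2 -34.1] [-0.1 -0.1 -0.1]  per row [-2.0, 6.2, -34.1] [-0.07, -0.1, -0.11]
2 rows total [69.7  6.2  0. ] [0. 0. 0.]  per row [34.9, 3.1, 0.0] [0.0, 0.0, 0.0]
[-1.4  0.  -0.6 -0.1  0.  -0.1] [ 36.85475626  18.80232487 -24.89051707  -0.1596426  -46.34497204
  58.46345258]
```

View pics/w2.png

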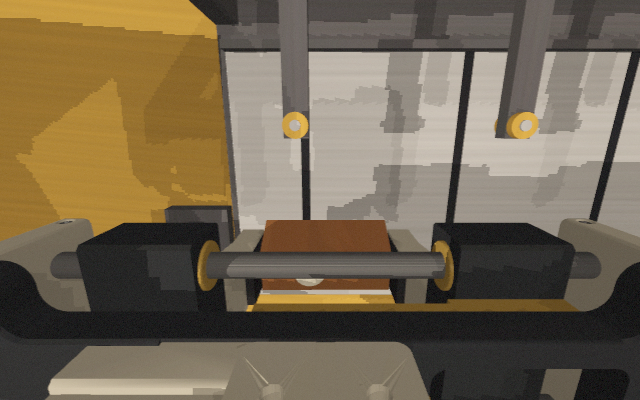

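Call:
servo_tool([
  [-1,3,-8,0,0,0],
  [-1,3,-12,0,0,0],
  [0,0,-9,0,0,0],
  [0,0,-5,0,0,0],
  [0,0,0,0,0,0],
])

```text
clock: 10.73
tool_pos: [0.5351, 0.1688, 0.0347]
orientation: [-180.0, 0.2, 5.2]
force: [0.1, -0.8, -1.5]
opening: 0.0641
```

Call:
servo_tool([
  [8,0.7,0,0,0,0],
  [16,1.4,0,0,0,0],
  [18,1.6,0,0,0,0],
  [16,1.4,0,0,0,0],
  [8,0.7,0,0,0,0],
])

```text
clock: 11.15
tool_pos: [0.6036, 0.1753, 0.0349]
orientation: [-179.9, 0.1, 5.2]
force: [0.1, 0.3, -1.1]
opening: 0.0637
```

Call:
servo_tool([
  [4,0.4,0,0,0,0],
  [0,0,0,0,0,0],
  [0,0,0,0,0,0],
])

```text
clock: 11.4
tool_pos: [0.6048, 0.1755, 0.0348]
orientation: [-179.9, 0.2, 5.2]
force: [-0.0, -0.1, -0.5]
opening: 0.0642
```

```bash
python3 - <<'E'
from h import *
go(pose((605.2,176.5),49,95.1,0,14.5)); o=ctrl.get_obs(); print(o['qvel'].round(1),o['force'],o['opening'])
E
```

```text
1 rows total [ 0.4  1.  -0.3] [-0.  -0.2 -0.1]  per row [0.4, 1.0, -0.3] [-0.04, -0.17, -0.1]
[ 0.5 -0.8 -0.6  0.1 -0.1 -0.1] [-0.0070245  -0.07816458 -0.48919609] 0.06416028828026336
```

Call:
servo_tool([
  [0,1,-0.8,0,0,0],
  [0,0,0,0,0,0],
])

```text
clock: 11.57
tool_pos: [0.6048, 0.1769, 0.0347]
orientation: [-179.9, 0.1, 5.3]
force: [-0.1, -0.3, -1.2]
opening: 0.0639
```

Call:
servo_tool([
  [0,0,0,0,0,0],
  [0,0,0,0,0,0],
  [0,0,0,0,0,0],
], fingers=73)

```text
clock: 11.82
tool_pos: [0.6054, 0.1772, 0.0348]
orientation: [-179.9, 0.1, 5.3]
force: [0.3, 0.5, 0.1]
opening: 0.0721
```

Call:
servo_tool([
  [0,0,10,0,0,0],
  [0,0,25,0,0,0],
  [-10,-3,35,0,0,0],
  [-25,-20,40,0,0,0],
  [-30,-30,30,0,0,0],
])

```text
clock: 12.23
tool_pos: [0.5522, 0.1348, 0.1642]
orientation: [-179.9, -0.1, 5.3]
force: [1.2, -0.1, 0.9]
opening: 0.0728
```

Call:
servo_tool([
  [-35,-35,10,0,0,0],
  [-20,-20,0,0,0,0],
  [0,0,0,0,0,0],
  [0,0,0,0,0,0],
  [0,0,0,0,0,0],
])

```text
clock: 12.65
tool_pos: [0.5027, 0.085, 0.1705]
orientation: [-179.9, -0.0, 5.2]
force: [0.7, -0.1, 0.3]
opening: 0.0731
```

```bash
cat > chk.py <<'E'
from press import *
TIPS=[(623.1,-24.7),(613.8,79.9),(604.5,184.5)]
def spots(c,p,d,zs=.066):
    P=cloud(c,d); hsv=cv2.cvtColor(p,cv2.COLOR_RGB2HSV)
    top=(abs(P[...,2]-zs)<.006)
    m=top&(hsv[...,1]<80)&(hsv[...,2]>110)
    n,l,s,cc=cv2.connectedComponentsWithStats(m.astype(np.uint8))
    for k in range(1,n):
        if s[k,4]>8:
            q=onz(c,*cc[k],zs)[:2]*1000
            print('spot',q.round(1),s[k,4],[np.hypot(*(q-np.array(t))).round(1) for t in TIPS],[((np.array(t)-q)).round(1).tolist() for t in TIPS if np.hypot(*(q-np.array(t)))<60])
def blk(c,d,xy,zs): return block(cloud(c,d),xy,zs,.005)
E
python3 - <<'E'
from chk import *
o=ctrl.get_obs(); print(o['tool_pos'],o['qvel'].round(1))
for n in('wrist','side','scene'):
    p,d,c=snap(n,'k1_'+n+'.png'); print(n); spots(c,p,d)
    try: print(blk(c,d,(.605,.176),.066))
    except Exception as e: print(e)
p,d,c=load('side'); P=cloud(c,d)
for n,xy in zip('AB',[(.43,-.182),(.449,-.363)]):print(n,block(P,xy))
p,d,c=load('wrist'); a=cv2.resize(p,(480,300))
p,d,c=load('scene'); u,v=map(int,pix(c,(.605,.176,.066))); b=cv2.resize(p[v-24:v+24,u-25:u+25],(313,300),interpolation=cv2.INTER_CUBIC)
cv2.imwrite('pics/c4.png',cv2.cvtColor(np.hstack([a,b]),cv2.COLOR_RGB2BGR))
E
```

```text
[0.50272023 0.08502213 0.17046105] [ 0.3  1.8  0.7 -0.1  0.1  0. ]
wrist
spot [601.  182.9] 170 [np.float64(208.8), np.float64(103.8), np.float64(3.9)] [[3.5, 1.6]]
(array([603. , 176.2]), -84.7, (65.0, 27.8), np.float64(0.0657))
side
spot [1930.8 1867.1] 59 [np.float64(2299.8), np.float64(2220.0), np.float64(2142.5)] []
spot [1943.6  155. ] 698 [np.float64(1332.7), np.float64(1332.0), np.float64(1339.5)] []
spot [ 934.7 -188.2] 63 [np.float64(351.9), np.float64(418.1), np.float64(497.9)] []
spot [ 935.3 -227. ] 63 [np.float64(372.0), np.float64(444.5), np.float64(528.0)] []
spot [ 990.6 -242. ] 9 [np.float64(427.0), np.float64(495.6), np.float64(575.3)] []
spot [ 935.9 -265.2] 59 [np.float64(394.6), np.float64(472.0), np.float64(558.6)] []
spot [ 859.6 -342.4] 344 [np.float64(396.0), np.float64(488.6), np.float64(585.4)] []
spot [ 934.6 -303.8] 59 [np.float64(418.2), np.float64(500.1), np.float64(589.4)] []
spot [ 936.6 -342.6] 62 [np.float64(446.5), np.float64(531.7), np.float64(623.0)] []
spot [ 994.7 -357.7] 10 [np.float64(499.0), np.float64(580.1), np.float64(668.0)] []
spot [ 936.  -381.3] 58 [np.float64(474.4), np.float64(562.6), np.float64(655.7)] []
spot [ 994.5 -392.4] 9 [np.float64(522.6), np.float64(606.6), np.float64(696.3)] []
(array([601.2, 175.6]), -83.5, (66.6, 23.1), np.float64(0.0647))
scene
spot [-1295.5 -1282.4] 16 [np.float64(2294.1), np.float64(2345.5), np.float64(2400.4)] []
spot [-1293.6 -1181.4] 18 [np.float64(2238.7), np.float64(2286.7), np.float64(2338.5)] []
spot [-1297.6 -1093.7] 11 [np.float64(2198.2), np.float64(2243.0), np.float64(2291.7)] []
spot [604.1 189.3] 15 [np.float64(214.9), np.float64(109.9), np.float64(4.9)] [[0.4, -4.8]]
(array([605.3, 196.7]), -81.9, (27.7, 27.2), np.float64(0.0637))
A (array([ 430.8, -183.8]), -0.6, (64.8, 26.8), np.float64(0.035))
B (array([ 449.2, -366.2]), -24.4, (64.1, 25.8), np.float64(0.0352))
```

View pics/c4.png

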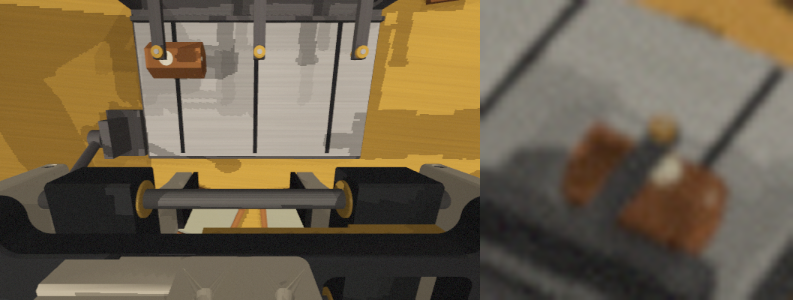

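```bash
python3 - <<'E'
from chk import *
p,d,c=load('wrist'); g=cv2.cvtColor(p,cv2.COLOR_RGB2GRAY).astype(float)
def scan(v0,v1,ua,ub,va,vb):
    pts=[]
    for v in range(v0,v1):
        uc=ua+(ub-ua)*(v-va)/(vb-va); us=np.arange(int(uc)-7,int(uc)+8); w=np.clip(100-g[v,us],0,None)
        if w.sum()>30: pts.append(onz(c,(w*us).sum()/w.sum(),v,.03)[:2]*1000)
    vx,vy,x,y=cv2.fitLine(np.array(pts,np.float32),cv2.DIST_HUBER,0,.01,.01).ravel(); s=np.sign(vx)
    a=np.degrees(np.arctan2(s*vy,s*vx)); n=np.array([-np.sin(np.radians(5.1)),np.cos(np.radians(5.1))])
    print(len(pts),'angle',a.round(2),'y\'',(np.array([x,y])@n).round(1))
scan(80,195,343,340,80,200); scan(85,195,455,436,80,200); scan(110,195,240,244,110,200)
e=np.array([np.cos(np.radians(5.1)),np.sin(np.radians(5.1))])
for u in(280,320,380,420):
    col=g[195:222,u]; v=195+np.argmin(np.diff(col)); print(u,v,(onz(c,u,v+.5,.03)[:2]*1000@e).round(1))
hsv=cv2.cvtColor(p,cv2.COLOR_RGB2HSV)
for a,b in((208,67),(346,67),(483,67)):
    m=(hsv[b-12:b+12,a-12:a+12,1]>120)&(abs(hsv[b-12:b+12,a-12:a+12,0].astype(int)-22)<6)
    v,u=np.nonzero(m); print('ring',u.mean()+a-12,v.mean()+b-12,d[b-2:b+3,a-2:a+3].min())
    for z in (.09,.095): q=onz(c,u.mean()+a-12,v.mean()+b-12,z)[:2]*1000; print(q.round(1))
E
```

```text
115 angle 5.17 y' 24.7
110 angle 5.12 y' -80.6
85 angle 5.15 y' 129.8
280 207 488.8
320 207 488.9
380 207 489.1
420 207 489.3
ring 209.36 68.785 0.0
[604.8 185. ]
[604.1 183.1]
ring 345.33870967741933 68.74193548387098 0.21386209
[614.5  79.7]
[613.6  79.9]
ring 481.4182692307692 69.04807692307692 0.21292108
[623.9 -25.7]
[622.8 -23.3]
```

```bash
python3 - <<'E'
from h import *
A=(430.3,-170)
go(pose(A,70,1,0,15),pose(A,18,1,0,15),pose(A,70,1,0,15),pose((540,-197),70,69,0,15),pose((540,-197),18,69,0,15))
E
```

```text
14 rows total [ -72.4 -255.4 -114.2] [ -0.1  -0.1 -94.3]  per row [-5.2, -18.2, -8.2] [-0.01, -0.0, -6.73]
2 rows total [  0.   0. -52.] [0. 0. 0.]  per row [0.0, 0.0, -26.0] [0.0, 0.0, 0.0]
2 rows total [ 0.  0. 52.] [0. 0. 0.]  per row [0.0, 0.0, 26.0] [0.0, 0.0, 0.0]
10 rows total [109.7 -27.    0. ] [-0.  0. 68.]  per row [11.0, -2.7, 0.0] [-0.0, 0.0, 6.8]
2 rows total [  0.   0. -52.] [0. 0. 0.]  per row [0.0, 0.0, -26.0] [0.0, 0.0, 0.0]
```

Call:
servo_tool([
  [-5,-18,0,0,0,-6.8],
  [-5,-18,0,0,0,-6.8],
  [-5,-18,0,0,0,-6.8],
  [-5,-19,0,0,0,-6.8],
  [-5,-19,0,0,0,-6.8],
], fingers=72)

```text
clock: 13.22
tool_pos: [0.4773, -0.0075, 0.1689]
orientation: [-180.0, 0.1, -29.0]
force: [0.5, -0.7, 0.1]
opening: 0.0719
```

Call:
servo_tool([
  [-5,-19,0,0,0,-6.8],
  [-5,-19,0,0,0,-6.8],
  [-5,-19,0,0,0,-6.8],
  [-5,-19,0,0,0,-6.8],
  [-5,-19,-10,0,0,-6.8],
])

```text
clock: 13.63
tool_pos: [0.4536, -0.1027, 0.1604]
orientation: [-179.8, 0.0, -63.0]
force: [0.7, -0.1, 0.2]
opening: 0.0723
```

Call:
servo_tool([
  [-6,-18,-20,0,0,-6.8],
  [-6,-18,-25,0,0,-6.8],
  [-5,-18,-25,0,0,-6.8],
  [-5,-14,-22,0,0,-5.9],
  [0,0,-12,0,0,0],
])

```text
clock: 14.05
tool_pos: [0.4281, -0.1715, 0.0524]
orientation: [179.8, 0.1, -89.5]
force: [-0.3, -0.4, -0.5]
opening: 0.0717
```

Call:
servo_tool([
  [0,0,0,0,0,0],
  [0,0,0,0,0,0],
  [0,0,0,0,0,0],
])

```text
clock: 14.3
tool_pos: [0.4313, -0.1699, 0.0559]
orientation: [-179.9, 0.1, -89.0]
force: [0.9, -0.3, 0.2]
opening: 0.0715
```

```bash
python3 - <<'E'
from h import *
A=(430.3,-170)
go(pose(A,18,1,0,15))
p,d,c=snap('side'); P=cloud(c,d)
for n,xy in zip('AB',[(.43,-.182),(.449,-.363)]):print(n,block(P,xy))
m=(abs(P[...,2]-.02)<.006)&(np.hypot(P[...,0]-.364,P[...,1]+.204)<.04); Q=P[m]; print('knob',cv2.minAreaRect((Q[:,:2]*1000).astype(np.float32)))
E
```

```text
2 rows total [ -1.   -0.1 -52.9] [-0.1  0.1 -0. ]  per row [-0.5, -0.1, -26.4] [-0.04, 0.05, -0.02]
A (array([ 430.1, -184.4]), 2.4, (64.3, 27.3), np.float64(0.0351))
B (array([ 449.4, -366.6]), -25.7, (64.7, 25.6), np.float64(0.0353))
knob ((371.69207763671875, -207.7636260986328), (64.8775634765625, 39.28376770019531), 14.848689079284668)
```

Call:
servo_tool([
  [-0.5,0,-12,0,0,0],
  [0,0,-15,0,0,0],
  [0,0,-13,0,0,0],
  [0,0,-8,0,0,0],
  [0,0,-4,0,0,0],
])

```text
clock: 14.77
tool_pos: [0.4301, -0.1698, 0.0032]
orientation: [-179.9, 0.1, -89.0]
force: [0.1, 0.7, -0.1]
opening: 0.072
```

Call:
servo_tool([
  [0,0,0,0,0,0],
  [0,0,0,0,0,0],
  [0,0,0,0,0,0],
  [0,0,0,0,0,0],
  [0,0,0,0,0,0],
], fingers=50)

```text
clock: 15.18
tool_pos: [0.43, -0.1702, 0.0039]
orientation: [-179.9, 0.1, -89.1]
force: [-0.8, 0.8, 1.0]
opening: 0.064
```

Call:
servo_tool([
  [0,0,6,0,0,0],
  [0,0,12,0,0,0],
  [0,0,14,0,0,0],
  [11,-2,8,0,0,4],
  [11,-3,0,0,0,6.8],
])

```text
clock: 15.6
tool_pos: [0.4529, -0.1753, 0.0459]
orientation: [-179.7, 0.1, -78.1]
force: [0.9, 0.3, -0.4]
opening: 0.0638
```

Call:
servo_tool([
  [11,-3,0,0,0,6.8],
  [11,-3,0,0,0,6.8],
  [11,-3,0,0,0,6.8],
  [11,-3,0,0,0,6.8],
  [11,-3,0,0,0,6.8],
])

```text
clock: 16.02
tool_pos: [0.5072, -0.1904, 0.044]
orientation: [-179.9, 0.1, -43.9]
force: [-0.6, 0.7, -0.7]
opening: 0.064
```

Call:
servo_tool([
  [11,-3,0,0,0,6.8],
  [11,-3,0,0,0,6.8],
  [11,-3,0,0,0,6.8],
  [0,0,0,0,0,2.8],
  [0,0,0,0,0,0],
])

```text
clock: 16.43
tool_pos: [0.54, -0.1993, 0.0436]
orientation: [-179.9, 0.1, -20.9]
force: [-0.2, 0.2, -0.6]
opening: 0.0637
```

```bash
python3 - <<'E'
from h import *
go(pose((540,-197),18,69,0,15)); o=ctrl.get_obs(); print(o['qvel'].round(1),o['joint_pos'].round(1),o['opening'])
E
```

```text
1 rows total [ -0.    2.3 -40.6] [-0.1 -0.1 -0.1]  per row [-0.0, 2.3, -40.6] [-0.1, -0.07, -0.06]
[-0.  -0.6 -1.3 -0.3  0.1 -6.4] [ -0.9  21.8 -24.5  -0.1 -43.8  70. ] 0.06370337870515141
```

Call:
servo_tool([
  [0,0,0,0,0,6.7],
  [0,0,0,0,0,6.7],
  [0,0,-8,0,0,6.6],
  [0,0,-12,0,0,0],
  [0,0,-10,0,0,0],
])

```text
clock: 16.85
tool_pos: [0.5393, -0.1991, 0.0134]
orientation: [-179.9, 0.1, -1.2]
force: [-0.6, -0.2, -1.8]
opening: 0.0641
```

Call:
servo_tool([
  [0,0,-6,0,0,0],
  [0,0,-3,0,0,0],
  [0,0,0,0,0,0],
  [0,0,0,0,0,0],
])

```text
clock: 17.18
tool_pos: [0.5397, -0.1992, 0.0045]
orientation: [-179.9, 0.1, -1.1]
force: [-0.3, -0.6, -0.9]
opening: 0.064
```

Call:
servo_tool([
  [0,0,0,0,0,0],
  [0,0,0,0,0,0],
  [0,0,0,0,0,0],
], fingers=80)

```text
clock: 17.43
tool_pos: [0.5399, -0.1992, 0.0046]
orientation: [-179.9, 0.1, -1.1]
force: [0.2, -0.7, 0.7]
opening: 0.0769
```

```bash
python3 - <<'E'
from h import *
p,d,c=snap('side'); P=cloud(c,d); print(block(P,(.553,-.199)),ctrl.get_obs()['tool_pos'],ctrl.get_obs()['orientation'])
A=(553,-199)
go(pose(A,32,89,-20,11),pose(A,18,89,-20,11),pose(A,55,89,-20,11),pose(A,55,89,40,11),pose(A,18,89,40,11))
E
```

```text
(array([ 541.8, -170.1]), -76.4, (49.5, 18.0), np.float64(0.0351)) [ 0.5398706  -0.19920686  0.00455816] [-1.79929891e+02  7.68002496e-02 -1.06539881e+00]
3 rows total [16.9  0.1 17.1] [ -0.4 -20.1   0.1]  per row [5.6, 0.0, 5.7] [-0.14, -6.69, 0.02]
1 rows total [  0.   0. -14.] [0. 0. 0.]  per row [0.0, 0.0, -14.0] [0.0, 0.0, 0.0]
1 rows total [ 0.  0. 37.] [0. 0. 0.]  per row [0.0, 0.0, 37.0] [0.0, 0.0, 0.0]
9 rows total [-10.8   0.2   1.9] [ 1. 60. -0.]  per row [-1.2, 0.0, 0.2] [0.12, 6.67, -0.0]
1 rows total [  0.   0. -37.] [0. 0. 0.]  per row [0.0, 0.0, -37.0] [0.0, 0.0, 0.0]
```

Call:
servo_tool([
  [4,0,5,0,-5,0],
  [5,0,5,0,-5,0],
  [4,0,5,0,-5,0],
  [4,0,2,0,-5,0],
  [0,0,0,0,0,0],
])

```text
clock: 17.9
tool_pos: [0.5537, -0.1993, 0.0211]
orientation: [-179.5, -20.1, -1.3]
force: [-0.9, 0.0, -1.0]
opening: 0.0798
```

Call:
servo_tool([
  [0,0,-7,0,0,0],
  [0,0,-6,0,0,0],
  [0,0,0,0,0,0],
  [0,0,0,0,0,0],
])

```text
clock: 18.23
tool_pos: [0.5569, -0.1991, 0.0074]
orientation: [-179.5, -19.8, -1.1]
force: [0.0, 0.1, 0.5]
opening: 0.0797
```

Call:
servo_tool([
  [0,0,0,0,0,0],
  [0,0,0,0,0,0],
  [0,0,0,0,0,0],
  [0,0,0,0,0,0],
  [0,0,0,0,0,0],
], fingers=50)

```text
clock: 18.65
tool_pos: [0.5567, -0.1992, 0.0084]
orientation: [-179.5, -19.9, -1.1]
force: [0.7, 0.0, -0.8]
opening: 0.0637
```

Call:
servo_tool([
  [0,0,8,0,0,0],
  [0,0,15,0,0,0],
  [0,0,12,0,5,0],
  [-1,0,0,0,6,0],
  [-1,0,0,0,6,0],
])

```text
clock: 19.07
tool_pos: [0.5549, -0.1995, 0.0466]
orientation: [-179.9, -2.8, -1.1]
force: [1.1, -0.1, -1.1]
opening: 0.0636
```

Call:
servo_tool([
  [-1,0,0,0,6,0],
  [-1,0,0,0,6,0],
  [-1,0,0,0,6,0],
  [-1,0,0,0,6,0],
  [-1,0,0,0,6,0],
])

```text
clock: 19.48
tool_pos: [0.5506, -0.1993, 0.0451]
orientation: [179.5, 27.2, -1.2]
force: [0.6, -0.8, -1.6]
opening: 0.0641
```

Call:
servo_tool([
  [-2,0,0,1,6,0],
  [-2,0,0,0,6,0],
  [0,0,0,0,1,0],
  [0,0,0,0,0,0],
  [0,0,0,0,0,0],
])

```text
clock: 19.9
tool_pos: [0.5457, -0.1992, 0.043]
orientation: [-179.5, 40.0, -0.7]
force: [0.3, -0.0, -1.0]
opening: 0.0639
```

```bash
python3 - <<'E'
from h import *
go(pose((553,-199),18,89,40,11)); o=ctrl.get_obs(); print(o['qvel'].round(1),o['joint_pos'].round(1),o['opening'])
E
```

```text
1 rows total [  0.2   0.3 -33.5] [-0.4 -0.   0. ]  per row [0.2, 0.3, -33.5] [-0.35, -0.03, 0.02]
[-0.1 -2.6 -0.6  0.3  0.2  0.1] [ -1.   45.5   7.2  -0.3 -91.7  90.2] 0.06387414689571201
```

Call:
servo_tool([
  [0,0,-10,0,0,0],
  [0,0,-12,0,0,0],
  [0,0,-7,0,0,0],
  [0,0,-3.5,0,0,0],
  [0,0,0,0,0,0],
])

```text
clock: 20.32
tool_pos: [0.5449, -0.1991, 0.0102]
orientation: [-179.5, 40.2, -0.7]
force: [-0.0, 0.7, -0.5]
opening: 0.0635
```

Call:
servo_tool([
  [0,0,0,0,0,0],
  [0,0,0,0,0,0],
  [0,0,0,0,0,0],
  [0,0,0,0,0,0],
], fingers=80)

```text
clock: 20.65
tool_pos: [0.5459, -0.1992, 0.0113]
orientation: [-179.5, 40.1, -0.7]
force: [-0.1, 0.4, 0.3]
opening: 0.0791
```

Call:
servo_tool([
  [1,0,5,0,-6,0],
  [1,0,5,0,-6,0],
  [1,0,0,0,-6,0],
  [1,0,0,0,-6,0],
  [1,0,0,0,-6,0],
])

```text
clock: 21.07
tool_pos: [0.5518, -0.1993, 0.0221]
orientation: [-179.2, 9.7, -0.5]
force: [0.4, 0.2, -0.1]
opening: 0.0806
```

Call:
servo_tool([
  [1,0,0,0,-6,0],
  [1,0,0,0,-6,0],
  [1,0,0,0,-6,0],
  [1.4,0,0,0,-6,0],
  [1.4,0,0,0,-6,0],
])

```text
clock: 21.48
tool_pos: [0.5568, -0.1995, 0.0228]
orientation: [-178.9, -20.3, -0.6]
force: [0.5, 0.1, -0.3]
opening: 0.0802
```

Call:
servo_tool([
  [0,0,0,0,0,0],
  [0,0,0,0,0,0],
  [0,0,0,0,0,0],
])

```text
clock: 21.73
tool_pos: [0.5574, -0.1993, 0.0217]
orientation: [-178.9, -19.9, -0.6]
force: [0.4, 0.4, 0.2]
opening: 0.0801
```

```bash
python3 - <<'E'
from h import *
go(pose((553,-199),18,89,-20,11)); o=ctrl.get_obs(); print(o['qvel'].round(1),o['joint_pos'].round(1),o['opening'])
p,d,c=snap('side'); P=cloud(c,d); print(block(P,(.553,-.199)))
E
```

```text
1 rows total [ -0.6   0.2 -14.1] [-1.1 -0.1 -0.8]  per row [-0.6, 0.2, -14.1] [-1.05, -0.08, -0.83]
[ 0.1  0.9  1.2  0.  -0.   0.1] [ -2.   18.3 -37.   -6.2 -14.9  97.3] 0.08005485648967481
(array([ 540.6, -182.6]), 83.3, (24.2, 7.2), np.float64(0.0348))
```

Call:
servo_tool([
  [-0.6,0,-7,-1,0,-0.8],
  [0,0,-6,0,0,0],
  [0,0,0,0,0,0],
  [0,0,0,0,0,0],
])

```text
clock: 22.12
tool_pos: [0.5558, -0.199, 0.0071]
orientation: [-179.9, -19.8, -1.0]
force: [-0.3, 0.8, 0.8]
opening: 0.0798
```

Call:
servo_tool([
  [0,0,0,0,0,0],
  [0,0,0,0,0,0],
  [0,0,0,0,0,0],
  [0,0,0,0,0,0],
  [0,0,0,0,0,0],
], fingers=50)

```text
clock: 22.53
tool_pos: [0.5562, -0.1993, 0.0082]
orientation: [-179.9, -19.9, -1.0]
force: [0.1, -0.1, 0.7]
opening: 0.0641
```

Call:
servo_tool([
  [0,0,8,0,0,0],
  [0,0,15,0,0,0],
  [0,0,12,0,5,0],
  [-1,0,0,0,6,0],
  [-1,0,0,0,6,0],
])

```text
clock: 22.95
tool_pos: [0.554, -0.1993, 0.046]
orientation: [179.8, -2.8, -1.0]
force: [1.4, -0.3, -1.1]
opening: 0.064
```

Call:
servo_tool([
  [-1,0,0,0,6,0],
  [-1,0,0,0,6,0],
  [-1,0,0,0,6,0],
  [-1,0,0,0,6,0],
  [-1,0,0,0,6,0],
])

```text
clock: 23.37
tool_pos: [0.5496, -0.1992, 0.0446]
orientation: [179.2, 27.3, -1.1]
force: [0.7, -0.5, -1.6]
opening: 0.0637
```

Call:
servo_tool([
  [-2,0,0,1,6,0],
  [-2,0,0,0,6,0],
  [0,0,0,0,1,0],
  [0,0,0,0,0,0],
  [0,0,0,0,0,0],
])

```text
clock: 23.78
tool_pos: [0.5449, -0.1992, 0.0425]
orientation: [-179.8, 40.0, -0.6]
force: [0.2, 0.4, -1.2]
opening: 0.0634
```

Call:
servo_tool([
  [0,0,-10,0,0,0],
  [0,0,-12,0,0,0],
  [0,0,-7,0,0,0],
  [0,0,-3.5,0,0,0],
  [0,0,0,0,0,0],
])

```text
clock: 24.2
tool_pos: [0.5441, -0.1991, 0.0096]
orientation: [-179.8, 40.2, -0.6]
force: [-0.9, 0.1, -0.0]
opening: 0.0635
```

```bash
python3 - <<'E'
from h import *
go(pose((553,-199),18,89,40,11)); o=ctrl.get_obs(); print(o['qvel'].round(1),o['joint_pos'].round(1),o['opening'])
E
```

```text
1 rows total [ 1.9  0.2 -0.1] [-0.2 -0.2 -0.3]  per row [1.9, 0.2, -0.1] [-0.17, -0.17, -0.26]
[ 0.1 -0.6  1.   0.4 -1.   0. ] [ -0.8  47.5   6.   -0.1 -88.7  90.2] 0.0634806461148685
```

Call:
servo_tool([
  [0,0,0,0,0,0],
  [0,0,0,0,0,0],
  [0,0,0,0,0,0],
  [0,0,0,0,0,0],
], fingers=84)

```text
clock: 24.53
tool_pos: [0.5452, -0.1992, 0.0108]
orientation: [-179.8, 40.1, -0.6]
force: [0.4, -0.0, 0.5]
opening: 0.0823
```

Call:
servo_tool([
  [1,0,8,0,-6.6,0],
  [1,0,15,0,-6.6,0],
  [1,0,20,0,-6.6,0],
  [1,0,25,0,-6.6,0],
  [0,0,30,0,-6.6,0],
])

```text
clock: 24.95
tool_pos: [0.5491, -0.1992, 0.1091]
orientation: [-179.5, 6.8, -0.5]
force: [0.1, -0.2, 1.1]
opening: 0.0841
```

Call:
servo_tool([
  [-30,0,30,0,-6.6,0],
  [-30,0,20,0,0,0],
  [-20,0,10,0,0,0],
  [0,0,0,0,0,0],
  [0,0,0,0,0,0],
])

```text
clock: 25.37
tool_pos: [0.4692, -0.1993, 0.1699]
orientation: [-179.4, 0.3, -0.5]
force: [-0.4, -0.9, -0.5]
opening: 0.0838
```

```bash
python3 - <<'E'
from chk import *
o=ctrl.get_obs(); print(o['tool_pos'],o['qvel'].round(1),o['joint_pos'].round(1))
p,d,c=snap('wrist'); print(blk(c,d,(.553,-.199),.036)); spots(c,p,d,.036)
a=cv2.resize(p,(480,300))
p,d,c=snap('side'); print(blk(c,d,(.553,-.199),.036),blk(c,d,(.449,-.363),.036),blk(c,d,(.605,.176),.066))
u,v=map(int,pix(c,(.553,-.199,.036))); b=cv2.resize(p[v-24:v+24,u-25:u+25],(313,300),interpolation=cv2.INTER_CUBIC)
cv2.imwrite('pics/c5.png',cv2.cvtColor(np.hstack([a,b]),cv2.COLOR_RGB2BGR))
E
```

```text
[ 0.46920931 -0.19927329  0.1699452 ] [ 0.2  3.7  1.2 -0.   0.6 -0. ] [ -1.4   7.9 -23.9  -0.7 -58.4  91.3]
(array([ 550. , -199.7]), 89.5, (64.1, 27.8), np.float64(0.0358))
spot [565.3  44.1] 12422 [np.float64(89.9), np.float64(60.2), np.float64(145.7)] []
spot [577.6 -58.5] 4413 [np.float64(56.7), np.float64(143.1), np.float64(244.5)] [[45.5, 33.8]]
spot [640.7 -21.6] 9 [np.float64(17.9), np.float64(105.0), np.float64(209.2)] [[-17.6, -3.1]]
spot [624.5  17.8] 9 [np.float64(42.5), np.float64(63.0), np.float64(167.9)] [[-1.4, -42.5]]
spot [620.8  79.9] 19 [np.float64(104.7), np.float64(7.0), np.float64(105.8)] [[-7.0, -0.0]]
spot [570.1 118.3] 11 [np.float64(152.5), np.float64(58.2), np.float64(74.6)] [[43.7, -38.4]]
spot [559.9  73.9] 9 [np.float64(117.2), np.float64(54.3), np.float64(119.2)] [[53.9, 6.0]]
spot [ 549.8 -191.3] 213 [np.float64(182.0), np.float64(278.7), np.float64(379.8)] []
spot [506.6  70.3] 10 [np.float64(150.3), np.float64(107.6), np.float64(150.4)] []
(array([ 548.8, -200.9]), -89.1, (64.6, 25.6), np.float64(0.0351)) (array([ 449.2, -366.9]), -24.8, (64.8, 26.9), np.float64(0.0351)) (array([600.9, 173.9]), -83.7, (66.7, 27.9), np.float64(0.0645))
```

View pics/c5.png

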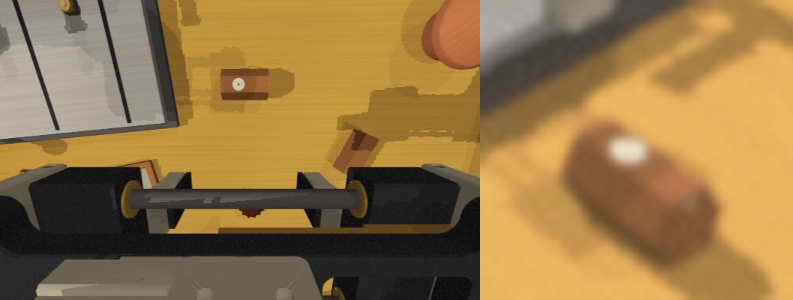

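```bash
python3 - <<'E'
from h import *
A=(550,-199.7)
go(pose(A,60,89.5,0,14.5),pose(A,18,89.5,0,14.5),pose(A,85,89.5,0,14.5),pose((545.2,65.5),85,95.1,0,14.5))
E
```

```text
4 rows total [  80.1   -0.5 -122.5] [-0.6 -0.5 -0. ]  per row [20.0, -0.1, -30.6] [-0.15, -0.12, -0.01]
2 rows total [  0.   0. -42.] [0. 0. 0.]  per row [0.0, 0.0, -21.0] [0.0, 0.0, 0.0]
2 rows total [ 0.  0. 67.] [0. 0. 0.]  per row [0.0, 0.0, 33.5] [0.0, 0.0, 0.0]
7 rows total [ -4.8 265.2   0. ] [-0.   0.   5.6]  per row [-0.7, 37.9, 0.0] [-0.0, 0.0, 0.8]
```

Call:
servo_tool([
  [20,0,-15,-0.6,-0.5,0],
  [20,0,-25,0,0,0],
  [20,0,-30,0,0,0],
  [15,-0.5,-30,0,0,0],
  [5,0,-22,0,0,0],
])

```text
clock: 25.88
tool_pos: [0.551, -0.1995, 0.0415]
orientation: [180.0, 0.2, -0.4]
force: [0.6, 0.1, 0.6]
opening: 0.0841
```

Call:
servo_tool([
  [0,0,-14,0,0,0],
  [0,0,-8,0,0,0],
  [0,0,0,0,0,0],
  [0,0,0,0,0,0],
])

```text
clock: 26.22
tool_pos: [0.5494, -0.1997, 0.0231]
orientation: [180.0, 0.1, -0.4]
force: [0.7, -0.4, 0.8]
opening: 0.0839
```

```bash
python3 - <<'E'
from h import *
go(pose((550,-199.7),18,89.5,0,14.5))
E
```

```text
1 rows total [  0.6   0.  -19.6] [ 0.  -0.1 -0.1]  per row [0.6, 0.0, -19.6] [0.02, -0.11, -0.05]
```

Call:
servo_tool([
  [0.6,0,-8,0,0,0],
  [0,0,-7,0,0,0],
  [0,0,-4,0,0,0],
  [0,0,0,0,0,0],
])

```text
clock: 26.55
tool_pos: [0.5495, -0.1996, 0.0042]
orientation: [-180.0, 0.0, -0.5]
force: [-0.6, -0.5, -0.0]
opening: 0.084
```

Call:
servo_tool([
  [0,0,0,0,0,0],
  [0,0,0,0,0,0],
  [0,0,0,0,0,0],
  [0,0,0,0,0,0],
  [0,0,0,0,0,0],
], fingers=50)

```text
clock: 26.97
tool_pos: [0.5503, -0.1997, 0.0052]
orientation: [180.0, -0.0, -0.5]
force: [-0.2, -0.2, 2.5]
opening: 0.0638
```

Call:
servo_tool([
  [0,0,10,0,0,0],
  [0,0,18,0,0,0],
  [0,0,20,0,0,0],
  [0,5,15,0,0,0],
  [0,15,5,0,0,1],
])

```text
clock: 27.38
tool_pos: [0.5514, -0.1807, 0.076]
orientation: [180.0, -0.2, 0.5]
force: [0.7, -0.5, -1.3]
opening: 0.0638
```

Call:
servo_tool([
  [-1,30,0,0,0,1],
  [-1,35,0,0,0,1],
  [-1,38,0,0,0,1],
  [-1,38,0,0,0,1],
  [-1,38,0,0,0,0.6],
])

```text
clock: 27.8
tool_pos: [0.5447, 0.0009, 0.0737]
orientation: [-180.0, -0.0, 5.2]
force: [1.2, -0.2, -0.5]
opening: 0.0637
```

Call:
servo_tool([
  [0,36,0,0,0,0],
  [0,20,0,0,0,0],
  [0,10,0,0,0,0],
  [0,0,0,0,0,0],
  [0,0,0,0,0,0],
])

```text
clock: 28.22
tool_pos: [0.5449, 0.0654, 0.0731]
orientation: [180.0, 0.0, 5.2]
force: [0.7, -0.5, -1.4]
opening: 0.0639
```

```bash
python3 - <<'E'
from h import *
go(pose((545.2,65.5),50,95.1,0,14.5),pose((614.9,71.7),50,95.1,0,14.5)); o=ctrl.get_obs(); print(o['qvel'].round(1),o['opening'])
E
```

```text
1 rows total [  0.3   0.1 -37.6] [ 0.  -0.  -0.1]  per row [0.3, 0.1, -37.6] [0.01, -0.01, -0.09]
2 rows total [69.7  6.2  0. ] [0. 0. 0.]  per row [34.8, 3.1, 0.0] [0.0, 0.0, 0.0]
[-1.5  0.  -0.5 -0.   0.1  0.3] 0.06386070186442963
```

Call:
servo_tool([
  [0.3,0,-10,0,0,0],
  [0,0,-13,0,0,0],
  [0,0,-9,0,0,0],
  [0,0,-5,0,0,0],
  [0,0,0,0,0,0],
])

```text
clock: 28.63
tool_pos: [0.5449, 0.064, 0.0351]
orientation: [179.9, 0.1, 5.1]
force: [0.3, -0.2, 0.1]
opening: 0.0635
```

Call:
servo_tool([
  [8,0.7,0,0,0,0],
  [16,1.4,0,0,0,0],
  [18,1.6,0,0,0,0],
  [16,1.4,0,0,0,0],
  [8,0.7,0,0,0,0],
])

```text
clock: 29.05
tool_pos: [0.6136, 0.0708, 0.0356]
orientation: [180.0, -0.0, 5.1]
force: [0.0, 0.0, -1.0]
opening: 0.0637
```

Call:
servo_tool([
  [4,0.4,0,0,0,0],
  [0,0,0,0,0,0],
  [0,0,0,0,0,0],
])

```text
clock: 29.3
tool_pos: [0.6146, 0.0711, 0.0354]
orientation: [180.0, 0.1, 5.1]
force: [-0.0, -0.4, -1.0]
opening: 0.0638
```

```bash
python3 - <<'E'
from h import *
go(pose((614.9,71.7),49,95.1,0,14.5)); o=ctrl.get_obs(); print(o['qvel'].round(1),o['opening'],o['force'])
E
```

```text
1 rows total [ 0.3  0.6 -0.9] [ 0.  -0.1 -0. ]  per row [0.3, 0.6, -0.9] [0.02, -0.07, -0.0]
[ 0.3 -0.7 -0.7  0.   0.  -0.1] 0.06381897908313514 [-0.00195923 -0.40294338 -0.97888119]
```

Call:
servo_tool([
  [1,0.5,-0.6,0,0,0],
  [0,0,0,0,0,0],
])

```text
clock: 29.47
tool_pos: [0.6158, 0.072, 0.0353]
orientation: [180.0, 0.0, 5.1]
force: [-0.1, -0.1, -1.5]
opening: 0.0641
```

Call:
servo_tool([
  [0,0,0,0,0,0],
  [0,0,0,0,0,0],
  [0,0,0,0,0,0],
], fingers=73)

```text
clock: 29.72
tool_pos: [0.6163, 0.0722, 0.0355]
orientation: [180.0, -0.0, 5.1]
force: [-0.6, -0.6, 0.3]
opening: 0.0723
```

Call:
servo_tool([
  [0,0,10,0,0,0],
  [0,0,25,0,0,0],
  [-10,-1,35,0,0,0],
  [-25,0,40,0,0,0],
  [-30,0,30,0,0,0],
])

```text
clock: 30.13
tool_pos: [0.5557, 0.0711, 0.1726]
orientation: [180.0, -0.1, 5.1]
force: [-0.4, 1.5, 1.7]
opening: 0.0732
```

Call:
servo_tool([
  [-35,0,10,0,0,0],
  [-20,10,0,0,0,0],
  [0,0,0,0,0,0],
  [0,0,0,0,0,0],
  [0,0,0,0,0,0],
])

```text
clock: 30.55
tool_pos: [0.5002, 0.0812, 0.1809]
orientation: [-180.0, -0.1, 5.2]
force: [1.1, -0.1, 0.3]
opening: 0.0726
```

```bash
python3 - <<'E'
from chk import *
o=ctrl.get_obs(); print(o['tool_pos'],o['qvel'].round(1),o['joint_pos'].round(1))
p,d,c=snap('wrist','w3.png')
for xy in((.615,.072),(.605,.176)): print(blk(c,d,xy,.066))
p,d,c=snap('side'); print(blk(c,d,(.449,-.363),.036))
E
```

```text
[0.50023598 0.0812393  0.1808966 ] [-0.7  1.7  0.4 -0.1  0.1 -0. ] [ 31.5   6.7 -24.1   0.  -59.1  63.7]
(array([614.5,  71.5]), -84.8, (63.9, 27.9), np.float64(0.0658))
(array([602.9, 176.1]), -84.9, (65.1, 27.2), np.float64(0.0656))
(array([ 448.8, -367.3]), -26.1, (64.3, 26.4), np.float64(0.0351))
```

```bash
python3 - <<'E'
from h import *
B=(449.2,-365)
go(pose(B,90,-24.8,0,14.5))
E
```

```text
17 rows total [ -51.2 -446.  -104.5] [   0.    -0.  -119.9]  per row [-3.0, -26.2, -6.1] [0.0, -0.0, -7.05]
```

Call:
servo_tool([
  [-3,-20,0,0,0,-7],
  [-3,-26,0,0,0,-7],
  [-3,-26,0,0,0,-7],
  [-3,-26,0,0,0,-7],
  [-3,-26,0,0,0,-7],
], fingers=86)

```text
clock: 31.07
tool_pos: [0.4849, -0.0444, 0.1794]
orientation: [179.9, 0.1, -30.2]
force: [0.8, 0.6, 0.1]
opening: 0.0858
```

Call:
servo_tool([
  [-3,-28,0,0,0,-7],
  [-3,-28,0,0,0,-7],
  [-3,-28,0,0,0,-7],
  [-3,-28,0,0,0,-7],
  [-3,-28,0,0,0,-7],
])

```text
clock: 31.48
tool_pos: [0.4698, -0.1849, 0.1794]
orientation: [179.9, 0.0, -65.2]
force: [-0.0, 0.1, -0.8]
opening: 0.0857
```

Call:
servo_tool([
  [-3,-28,-5,0,0,-7],
  [-3,-28,-15,0,0,-7],
  [-3,-28,-20,0,0,-7],
  [-3,-28,-20,0,0,-7],
  [-3,-28,-20,0,0,-7],
])

```text
clock: 31.9
tool_pos: [0.4546, -0.3251, 0.0985]
orientation: [179.9, 0.0, -100.3]
force: [0.1, 0.1, 0.1]
opening: 0.0859
```

Call:
servo_tool([
  [-3,-26,-15,0,0,-7],
  [-3,-16,-9,0,0,-7],
  [0,0,0,0,0,-1],
  [0,0,0,0,0,0],
  [0,0,0,0,0,0],
])

```text
clock: 32.32
tool_pos: [0.4487, -0.3654, 0.0755]
orientation: [179.9, -0.0, -114.8]
force: [0.0, -0.1, -0.3]
opening: 0.0863
```

```bash
python3 - <<'E'
from chk import *
go(pose((449.2,-365),18,-24.8,0,14.5)); o=ctrl.get_obs(); print(o['qvel'].round(1),o['joint_pos'].round(1))
p,d,c=snap('side'); print(blk(c,d,(.449,-.363),.036))
E
```

```text
2 rows total [  0.5   0.4 -72. ] [-0.  -0.1 -0. ]  per row [0.2, 0.2, -36.0] [-0.01, -0.03, -0.0]
[ 1.1 -1.5 -0.1  0.   0.1  0.2] [-19.8  19.7 -22.5   0.  -47.8  -5. ]
(array([ 449.1, -366.9]), -25.6, (64.7, 26.6), np.float64(0.0351))
```

Call:
servo_tool([
  [0.5,0,-12,0,0,0],
  [0,0,-18,0,0,0],
  [0,0,-18,0,0,0],
  [0,0,-12,0,0,0],
  [0,0,0,0,0,0],
])

```text
clock: 32.78
tool_pos: [0.4485, -0.3636, 0.0143]
orientation: [179.8, 0.0, -114.7]
force: [-0.8, 0.3, 0.1]
opening: 0.0857
```

Call:
servo_tool([
  [0,0,-6,0,0,0],
  [0,0,-5,0,0,0],
  [0,0,0,0,0,0],
  [0,0,0,0,0,0],
])

```text
clock: 33.12
tool_pos: [0.4496, -0.365, 0.0055]
orientation: [-180.0, 0.0, -114.8]
force: [0.6, -0.9, 0.4]
opening: 0.086
```

Call:
servo_tool([
  [0,0,0,0,0,0],
  [0,0,0,0,0,0],
  [0,0,0,0,0,0],
  [0,0,0,0,0,0],
  [0,0,0,0,0,0],
], fingers=50)

```text
clock: 33.53
tool_pos: [0.4494, -0.3651, 0.0053]
orientation: [-180.0, 0.0, -114.9]
force: [-1.2, 0.6, 2.6]
opening: 0.064
```

Call:
servo_tool([
  [0,0,8,0,0,0],
  [0,0,15,0,0,0],
  [0,0,12,0,0,5],
  [4,6,5,0,0,7],
  [6,10,0,0,0,7],
])

```text
clock: 33.95
tool_pos: [0.4599, -0.3498, 0.047]
orientation: [-179.9, -0.0, -95.6]
force: [-0.0, -0.3, -0.4]
opening: 0.0635
```

Call:
servo_tool([
  [7,11,0,0,0,7],
  [7,11,0,0,0,7],
  [7,11,0,0,0,7],
  [7,11,0,0,0,7],
  [7,11,0,0,0,7],
])

```text
clock: 34.37
tool_pos: [0.4945, -0.2934, 0.0455]
orientation: [180.0, 0.0, -60.5]
force: [1.1, 0.3, -1.7]
opening: 0.0637
```

Call:
servo_tool([
  [7,11,0,0,0,7],
  [7,11,0,0,0,7],
  [7,11,0,0,0,7],
  [7,11,0,0,0,7],
  [7,11,0,0,0,7],
])

```text
clock: 34.78
tool_pos: [0.5295, -0.2384, 0.0455]
orientation: [180.0, 0.0, -25.5]
force: [0.2, -0.8, 0.2]
opening: 0.0638
```

Call:
servo_tool([
  [7,11,0,0,0,7],
  [7,11,0,0,0,7],
  [6,11,0,0,0,7],
  [4,7,0,0,0,4],
  [0,0,0,0,0,0],
])

```text
clock: 35.2
tool_pos: [0.5541, -0.1979, 0.0455]
orientation: [180.0, -0.0, -0.6]
force: [0.3, -0.7, -1.2]
opening: 0.0635
```

```bash
python3 - <<'E'
from chk import *
go(pose((553,-199),18,89,0,14)); o=ctrl.get_obs(); print(o['qvel'].round(1),o['joint_pos'].round(1),o['opening'])
E
```

```text
2 rows total [ -1.1  -1.1 -41.5] [ 0.   0.  -0.4]  per row [-0.6, -0.6, -20.8] [0.01, 0.01, -0.21]
[-1.2 -0.1 -0.6  0.   0.1 -6.6] [ -0.6  22.6 -22.9   0.  -44.5  90. ] 0.06347647785310244
```

Call:
servo_tool([
  [0,0,-12,0,0,0],
  [0,0,-14,0,0,0],
  [0,0,-9,0,0,0],
  [0,0,-5,0,0,0],
  [0,0,0,0,0,0],
])

```text
clock: 35.62
tool_pos: [0.5529, -0.1993, 0.0051]
orientation: [180.0, 0.1, -0.9]
force: [-1.1, -0.2, -1.5]
opening: 0.064
```

Call:
servo_tool([
  [0,0,0,0,0,0],
  [0,0,0,0,0,0],
  [0,0,0,0,0,0],
  [0,0,0,0,0,0],
], fingers=80)

```text
clock: 35.95
tool_pos: [0.5534, -0.1991, 0.0052]
orientation: [180.0, -0.0, -0.9]
force: [0.2, -0.7, -0.1]
opening: 0.0793
```

Call:
servo_tool([
  [1,0,5,0,-5,0],
  [1,0,4,0,-5,0],
  [1,0,0,0,-5,0],
  [0.8,0,0,0,-5,0],
  [0,0,0,0,0,0],
])

```text
clock: 36.37
tool_pos: [0.5531, -0.1991, 0.0133]
orientation: [-179.6, -20.1, -1.1]
force: [-1.1, 0.1, -1.5]
opening: 0.0801
```

Call:
servo_tool([
  [0,0,-4,0,0,0],
  [0,0,-2,0,0,0],
  [0,0,0,0,0,0],
  [0,0,0,0,0,0],
])

```text
clock: 36.7
tool_pos: [0.5579, -0.199, 0.0078]
orientation: [-179.7, -20.0, -0.9]
force: [-0.3, 0.2, 0.8]
opening: 0.0801
```

Call:
servo_tool([
  [0,0,0,0,0,0],
  [0,0,0,0,0,0],
  [0,0,0,0,0,0],
  [0,0,0,0,0,0],
  [0,0,0,0,0,0],
], fingers=50)

```text
clock: 37.12
tool_pos: [0.5571, -0.199, 0.008]
orientation: [-179.7, -20.0, -0.9]
force: [0.2, 0.8, 0.0]
opening: 0.0639
```

Call:
servo_tool([
  [0,0,8,0,0,0],
  [0,0,15,0,0,0],
  [0,0,12,0,5,0],
  [-1,0,0,0,6,0],
  [-1,0,0,0,6,0],
])

```text
clock: 37.53
tool_pos: [0.5553, -0.1992, 0.0462]
orientation: [-180.0, -2.9, -0.9]
force: [1.5, 0.2, -1.3]
opening: 0.0637
```

Call:
servo_tool([
  [-1,0,0,0,6,0],
  [-1,0,0,0,6,0],
  [-1,0,0,0,6,0],
  [-1,0,0,0,6,0],
  [-1,0,0,0,6,0],
])

```text
clock: 37.95
tool_pos: [0.5509, -0.1991, 0.0447]
orientation: [179.5, 27.2, -1.0]
force: [1.8, 0.2, -0.7]
opening: 0.0641
```

Call:
servo_tool([
  [-2,0,0,1,6,0],
  [-2,0,0,0,6,0],
  [0,0,0,0,1,0],
  [0,0,0,0,0,0],
  [0,0,0,0,0,0],
])

```text
clock: 38.37
tool_pos: [0.5461, -0.199, 0.0426]
orientation: [-179.5, 39.9, -0.5]
force: [-0.1, 0.2, -0.2]
opening: 0.0638
```

```bash
python3 - <<'E'
from h import *
go(pose((554,-198),18,89,40,11)); o=ctrl.get_obs(); print(o['qvel'].round(1),o['joint_pos'].round(1),o['opening'])
E
```

```text
1 rows total [  0.8   1.1 -33.1] [-0.4  0.1 -0.2]  per row [0.8, 1.1, -33.1] [-0.41, 0.06, -0.17]
[ 0.  -2.7 -0.6  0.1  0.2  0.1] [ -0.9  45.5   7.1  -0.3 -91.6  90.3] 0.06381588268423201
```

Same as with A: lower, release, tilt back, regrasp, roll again.

Call:
servo_tool([
  [0,0,-10,0,0,0],
  [0,0,-12,0,0,0],
  [0,0,-7,0,0,0],
  [0,0,-3.5,0,0,0],
  [0,0,0,0,0,0],
])

```text
clock: 38.78
tool_pos: [0.5452, -0.1989, 0.0098]
orientation: [-179.4, 40.1, -0.5]
force: [-1.1, 0.2, 0.2]
opening: 0.0641
```

Call:
servo_tool([
  [0,0,0,0,0,0],
  [0,0,0,0,0,0],
  [0,0,0,0,0,0],
  [0,0,0,0,0,0],
], fingers=80)

```text
clock: 39.12
tool_pos: [0.5463, -0.199, 0.011]
orientation: [-179.5, 40.0, -0.5]
force: [0.8, 0.1, -0.3]
opening: 0.0792
```

Call:
servo_tool([
  [1,0,5,0,-6,0],
  [1,0,5,0,-6,0],
  [1,0,0,0,-6,0],
  [1,0,0,0,-6,0],
  [1,0,0,0,-6,0],
])

```text
clock: 39.53
tool_pos: [0.5522, -0.1991, 0.0217]
orientation: [-179.2, 9.6, -0.4]
force: [-0.2, -0.5, -0.7]
opening: 0.0801
```

Call:
servo_tool([
  [1,0,0,0,-6,0],
  [1,0,0,0,-6,0],
  [1,0,0,0,-6,0],
  [1.4,0,0,0,-6,0],
  [1.4,0,0,0,-6,0],
])

```text
clock: 39.95
tool_pos: [0.5572, -0.1993, 0.0225]
orientation: [-179.1, -20.4, -0.4]
force: [0.6, 0.8, -1.3]
opening: 0.0798
```

Call:
servo_tool([
  [-0.5,0,-7,-1,0,-0.8],
  [0,0,-6,0,0,0],
  [0,0,0,0,0,0],
  [0,0,0,0,0,0],
])

```text
clock: 40.28
tool_pos: [0.5572, -0.1989, 0.0076]
orientation: [179.9, -20.0, -0.7]
force: [-0.2, 0.5, 0.1]
opening: 0.0801
```

Call:
servo_tool([
  [0,0,0,0,0,0],
  [0,0,0,0,0,0],
  [0,0,0,0,0,0],
  [0,0,0,0,0,0],
  [0,0,0,0,0,0],
], fingers=50)

```text
clock: 40.7
tool_pos: [0.5569, -0.1991, 0.0078]
orientation: [179.9, -20.0, -0.8]
force: [0.3, -0.9, 0.7]
opening: 0.0637
```

Call:
servo_tool([
  [0,0,8,0,0,0],
  [0,0,15,0,0,0],
  [0,0,12,0,5,0],
  [-1,0,0,0,6,0],
  [-1,0,0,0,6,0],
])

```text
clock: 41.12
tool_pos: [0.5544, -0.199, 0.0456]
orientation: [179.7, -2.9, -0.8]
force: [0.5, -0.0, -1.8]
opening: 0.0638
```

Call:
servo_tool([
  [-1,0,0,0,6,0],
  [-1,0,0,0,6,0],
  [-1,0,0,0,6,0],
  [-1,0,0,0,6,0],
  [-1,0,0,0,6,0],
])

```text
clock: 41.53
tool_pos: [0.55, -0.1989, 0.0441]
orientation: [179.3, 27.2, -0.9]
force: [1.2, 0.2, -1.6]
opening: 0.0641
```

Call:
servo_tool([
  [-2,0,0,1,6,0],
  [-2,0,0,0,6,0],
  [0,0,0,0,1,0],
  [0,0,0,0,0,0],
  [0,0,0,0,0,0],
])

```text
clock: 41.95
tool_pos: [0.5453, -0.1989, 0.0421]
orientation: [-179.7, 40.0, -0.4]
force: [-0.2, 0.6, 0.0]
opening: 0.0642
```

```bash
python3 - <<'E'
from h import *
go(pose((553.5,-199),18,89,40,11)); o=ctrl.get_obs(); print(o['qvel'].round(1),o['joint_pos'].round(1),o['opening'])
E
```

```text
1 rows total [  1.2   0.  -32.5] [-0.2  0.1 -0.5]  per row [1.2, 0.0, -32.5] [-0.22, 0.05, -0.46]
[-0.1 -2.8 -0.7  0.2  0.3 -0. ] [ -0.8  45.4   6.8  -0.  -91.4  90.3] 0.06421802429547493
```

Call:
servo_tool([
  [0,0,-10,0,0,0],
  [0,0,-12,0,0,0],
  [0,0,-7,0,0,0],
  [0,0,-3,0,0,0],
  [0,0,0,0,0,0],
])

```text
clock: 42.37
tool_pos: [0.5446, -0.1989, 0.0099]
orientation: [-179.7, 40.1, -0.4]
force: [0.0, -0.6, -0.7]
opening: 0.0635
```

Call:
servo_tool([
  [0,0,0,0,0,0],
  [0,0,0,0,0,0],
  [0,0,0,0,0,0],
  [0,0,0,0,0,0],
], fingers=84)

```text
clock: 42.7
tool_pos: [0.5457, -0.199, 0.0109]
orientation: [-179.7, 40.0, -0.4]
force: [0.3, -0.3, 0.5]
opening: 0.0822
```

Call:
servo_tool([
  [1,0,8,0,-6.6,0],
  [1,0,15,0,-6.6,0],
  [1,0,20,0,-6.6,0],
  [1,0,25,0,-6.6,0],
  [0,0,30,0,-6.6,0],
])

```text
clock: 43.12
tool_pos: [0.5496, -0.199, 0.1092]
orientation: [-179.5, 6.7, -0.3]
force: [0.9, -0.3, 2.2]
opening: 0.084
```

Call:
servo_tool([
  [-30,0,30,0,-6.6,0],
  [-30,0,20,0,0,0],
  [-20,0,10,0,0,0],
  [0,0,0,0,0,0],
  [0,0,0,0,0,0],
])

```text
clock: 43.53
tool_pos: [0.4697, -0.1991, 0.1701]
orientation: [-179.5, 0.2, -0.3]
force: [0.7, -0.3, 0.5]
opening: 0.084
```

```bash
python3 - <<'E'
from chk import *
o=ctrl.get_obs(); print(o['tool_pos'],o['qvel'].round(1))
p,d,c=snap('wrist','w4.png'); print(blk(c,d,(.553,-.199),.036)); spots(c,p,d,.036)
p,d,c=snap('side'); print(blk(c,d,(.553,-.199),.036),blk(c,d,(.605,.176),.066),blk(c,d,(.615,.072),.066))
E
```

```text
[ 0.4697083  -0.19910993  0.17009845] [ 0.2  3.8  1.1 -0.   0.6 -0. ]
(array([ 550.7, -199.4]), 89.7, (64.1, 27.8), np.float64(0.0358))
spot [644.9  95.4] 27 [np.float64(122.1), np.float64(34.7), np.float64(97.8)] [[-31.1, -15.5]]
spot [644.5  86.9] 61 [np.float64(113.6), np.float64(31.5), np.float64(105.5)] [[-30.7, -7.0]]
spot [643.8  47. ] 301 [np.float64(74.6), np.float64(44.5), np.float64(143.0)] [[-30.0, 32.9]]
spot [558.2  10.8] 14521 [np.float64(74.0), np.float64(88.7), np.float64(179.7)] []
spot [623.   31.1] 10 [np.float64(55.8), np.float64(49.6), np.float64(154.5)] [[0.1, -55.8], [-9.2, 48.8]]
spot [604.   29.6] 23 [np.float64(57.6), np.float64(51.2), np.float64(154.9)] [[19.1, -54.3], [9.8, 50.3]]
spot [604.3  20.9] 24 [np.float64(49.4), np.float64(59.7), np.float64(163.6)] [[18.8, -45.6], [9.5, 59.0]]
spot [597.1 -22.7] 34 [np.float64(26.1), np.float64(103.9), np.float64(207.3)] [[26.0, -2.0]]
spot [ 550.5 -207.4] 213 [np.float64(196.6), np.float64(294.2), np.float64(395.6)] []
spot [549.3  93.3] 18 [np.float64(139.2), np.float64(65.9), np.float64(106.6)] []
(array([ 548.5, -200.4]), 88.8, (63.9, 27.1), np.float64(0.0352)) (array([600.7, 175.5]), -87.5, (67.5, 27.3), np.float64(0.0646)) (array([606.7,  89.2]), 58.9, (45.4, 21.0), np.float64(0.0644))
```

```bash
python3 - <<'E'
from h import *
A=(550.7,-199.4)
go(pose(A,18,89.7,0,14))
E
```

```text
5 rows total [  80.3   -0.4 -164.2] [-0.5 -0.4 -0. ]  per row [16.1, -0.1, -32.8] [-0.1, -0.07, -0.01]
```

Call:
servo_tool([
  [20,0,-15,-0.5,-0.3,0],
  [20,0,-25,0,0,0],
  [20,0,-30,0,0,0],
  [15,0,-30,0,0,0],
  [5,0,-22,0,0,0],
])

```text
clock: 44.05
tool_pos: [0.5514, -0.1987, 0.0417]
orientation: [-180.0, 0.3, -0.2]
force: [-0.2, -0.7, -0.4]
opening: 0.0841
```

Call:
servo_tool([
  [0,0,-14,0,0,0],
  [0,0,-8,0,0,0],
  [0,0,0,0,0,0],
  [0,0,0,0,0,0],
])

```text
clock: 44.38
tool_pos: [0.5499, -0.199, 0.0232]
orientation: [180.0, 0.2, -0.3]
force: [0.2, -0.8, 0.3]
opening: 0.0838
```

```bash
python3 - <<'E'
from h import *
go(pose((550.7,-199.4),18,89.7,0,14))
E
```

```text
1 rows total [  0.8  -0.4 -19.2] [ 0.  -0.2 -0. ]  per row [0.8, -0.4, -19.2] [0.0, -0.21, -0.04]
```

Call:
servo_tool([
  [0.8,0,-8,0,0,0],
  [0,0,-7,0,0,0],
  [0,0,-4,0,0,0],
  [0,0,0,0,0,0],
])

```text
clock: 44.72
tool_pos: [0.5502, -0.1989, 0.0044]
orientation: [-180.0, 0.2, -0.3]
force: [-0.2, 0.6, 1.3]
opening: 0.084
```

Call:
servo_tool([
  [0,0,0,0,0,0],
  [0,0,0,0,0,0],
  [0,0,0,0,0,0],
  [0,0,0,0,0,0],
  [0,0,0,0,0,0],
], fingers=50)

```text
clock: 45.13
tool_pos: [0.5509, -0.199, 0.0054]
orientation: [-180.0, 0.1, -0.3]
force: [-0.7, -0.2, 2.5]
opening: 0.0636
```

Call:
servo_tool([
  [0,0,10,0,0,0],
  [0,0,18,0,0,-4],
  [0,0,20,0,0,-7],
  [0,0,15,0,0,-7],
  [0,0,5,0,0,-7],
])

```text
clock: 45.55
tool_pos: [0.5521, -0.1992, 0.0763]
orientation: [-179.9, -0.1, -25.6]
force: [-0.3, -0.0, -0.9]
opening: 0.0637
```

Call:
servo_tool([
  [0,0,0,0,0,-7],
  [0,0,0,0,0,-7],
  [0,0,0,0,0,-7],
  [0,0,0,0,0,-7],
  [0,0,0,0,0,-7],
])

```text
clock: 45.97
tool_pos: [0.5507, -0.1989, 0.0738]
orientation: [-180.0, 0.1, -60.6]
force: [-0.9, -0.6, -0.6]
opening: 0.0636
```

Call:
servo_tool([
  [0,5,0,0,0,-7],
  [0,10,0,0,0,-7],
  [0,10,0,0,0,-7],
  [0,10,0,0,0,-7],
  [0,10,0,0,0,-7],
])

```text
clock: 46.38
tool_pos: [0.5506, -0.1536, 0.0737]
orientation: [-180.0, 0.1, -95.6]
force: [-0.2, -0.4, -1.1]
opening: 0.064
```

Call:
servo_tool([
  [0,10,0,0,0,-7],
  [0,10,0,0,0,-7],
  [0,10,0,0,0,-7],
  [0,10,0,0,0,-7],
  [0,10,0,0,0,-7],
])

```text
clock: 46.8
tool_pos: [0.5507, -0.1035, 0.0737]
orientation: [-180.0, 0.1, -130.6]
force: [0.1, -0.1, -1.3]
opening: 0.0638
```

Call:
servo_tool([
  [0,10,0,0,0,-7],
  [1,15,0,0,0,-7],
  [1,15,0,0,0,-7],
  [1,15,0,0,0,-7],
  [1,10,0,0,0,-7],
])

```text
clock: 47.22
tool_pos: [0.5548, -0.0379, 0.0738]
orientation: [-180.0, 0.1, -165.6]
force: [-0.1, -0.3, -0.2]
opening: 0.0637
```

Call:
servo_tool([
  [0,0,0,0,0,0],
  [0,0,0,0,0,0],
  [0,0,0,0,0,0],
])

```text
clock: 47.47
tool_pos: [0.5546, -0.0392, 0.0733]
orientation: [-180.0, 0.1, -165.1]
force: [0.3, 0.1, -1.8]
opening: 0.064
```

```bash
python3 - <<'E'
from h import *
go(pose((554.5,-39.1),50,-84.9,0,14)); o=ctrl.get_obs(); print(o['qvel'].round(1),o['joint_pos'].round(1),o['opening'])
E
```

```text
2 rows total [ -0.1   0.1 -37.3] [-0.   0.1 -9.8]  per row [-0.1, 0.1, -18.7] [-0.01, 0.06, -4.92]
[-0.5  0.2 -0.1  0.   0.1 -0.6] [ 16.1  17.9 -25.7   0.  -46.3 -91.2] 0.06399891576413479
```

Grasp TCP z was ~5, so on-rack target is ~35.8.

Call:
servo_tool([
  [0,0,-8,0,0,-5],
  [0,0,-13,0,0,-4.8],
  [0,0,-11,0,0,0],
  [0,0,-5,0,0,0],
  [0,0,0,0,0,0],
])

```text
clock: 47.88
tool_pos: [0.5543, -0.0397, 0.0358]
orientation: [-180.0, 0.0, -174.9]
force: [0.4, -0.3, -0.4]
opening: 0.0638
```

Call:
servo_tool([
  [8,0.7,0,0,0,0],
  [16,1.4,0,0,0,0],
  [18,1.6,0,0,0,0],
  [16,1.4,0,0,0,0],
  [8,0.7,0,0,0,0],
])

```text
clock: 48.3
tool_pos: [0.6233, -0.0333, 0.0364]
orientation: [-180.0, 0.2, -175.0]
force: [0.8, 0.6, -0.1]
opening: 0.0637
```

Call:
servo_tool([
  [4,0.4,0,0,0,0],
  [0,0,0,0,0,0],
  [0,0,0,0,0,0],
])

```text
clock: 48.55
tool_pos: [0.624, -0.033, 0.0357]
orientation: [-180.0, 0.1, -175.1]
force: [-0.8, 0.1, -1.0]
opening: 0.0638
```

```bash
python3 - <<'E'
from h import *
go(pose((624.2,-32.9),49,-84.9,0,14)); o=ctrl.get_obs(); print(o['qvel'].round(1),o['opening'],o['force'])
E
```

```text
1 rows total [ 0.2  0.1 -0.7] [-0.   0.1  0.2]  per row [0.2, 0.1, -0.7] [-0.0, 0.06, 0.18]
[ 0.1 -0.6 -0.8 -0.1  0.1 -0.1] 0.06378804654100129 [-0.76207416  0.12324274 -1.01764597]
```

Call:
servo_tool([
  [0.8,0,-0.6,0,0,0],
  [0,0,0,0,0,0],
])

```text
clock: 48.72
tool_pos: [0.6249, -0.0329, 0.0354]
orientation: [-180.0, 0.1, -175.1]
force: [0.9, 0.7, -0.6]
opening: 0.064
```

Call:
servo_tool([
  [0,0,0,0,0,0],
  [0,0,0,0,0,0],
  [0,0,0,0,0,0],
], fingers=73)

```text
clock: 48.97
tool_pos: [0.6255, -0.0327, 0.0357]
orientation: [-180.0, 0.1, -175.1]
force: [-0.5, 0.2, -0.2]
opening: 0.0723
```

Call:
servo_tool([
  [0,0,10,0,0,0],
  [0,0,25,0,0,0],
  [-10,0,35,0,0,0],
  [-25,10,40,0,0,0],
  [-30,25,30,0,0,0],
])

```text
clock: 49.38
tool_pos: [0.5693, -0.0041, 0.1685]
orientation: [-180.0, 0.2, -175.2]
force: [0.4, 1.1, 0.9]
opening: 0.0731
```

Call:
servo_tool([
  [-35,30,30,0,0,7],
  [-25,30,30,0,0,7],
  [0,15,20,0,0,7],
  [0,0,0,0,0,7],
  [0,0,0,0,0,0],
])

```text
clock: 49.8
tool_pos: [0.5212, 0.0613, 0.2362]
orientation: [-180.0, 0.4, -146.6]
force: [-0.7, -0.2, -0.9]
opening: 0.0726
```

```bash
python3 - <<'E'
from chk import *
o=ctrl.get_obs(); print(o['tool_pos'],o['orientation'],o['joint_pos'].round(1))
p,d,c=snap('wrist','w5.png')
for xy in((.624,-.033),(.615,.072),(.605,.176)):
    try: print(blk(c,d,xy,.066))
    except Exception as e: print(e)
p,d,c=snap('side')
for xy in((.624,-.033),(.615,.072),(.605,.176)): print(blk(c,d,xy,.066))
E
```

```text
[0.52118863 0.06132599 0.23618883] [-179.95420416    0.37457766 -146.6290512 ] [ 28.2   5.7 -17.5   0.  -66.3 -84.8]
(array([626.5, -62.1]), -83.3, (61.1, 27.6), np.float64(0.0657))
(array([612.4,  71.5]), -80.8, (63.5, 26.3), np.float64(0.0654))
(array([603.3, 177. ]), -79.5, (65.2, 25.1), np.float64(0.0658))
(array([626.8, -62.3]), -83.3, (60.1, 28.0), np.float64(0.0649))
(array([613.9,  68.7]), -87.8, (65.7, 25.9), np.float64(0.0647))
(array([601.5, 175.5]), -87.1, (67.0, 25.0), np.float64(0.0647))
```

View pics/w5.png

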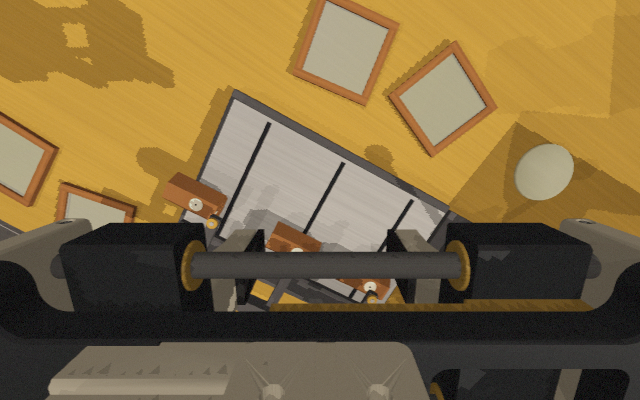

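```bash
python3 - <<'E'
from chk import *
go(pose((633.1,-126.8),150,-84.9,0,0),pose((633.1,-126.8),40,-84.9,0,0))
p,d,c=load('wrist'); hsv=cv2.cvtColor(p,cv2.COLOR_RGB2HSV)
for u0,v0 in((196,204),(370,287),(297,250)):
    w=hsv[v0-12:v0+13,u0-12:u0+13]; m=(w[...,1]<70)&(w[...,2]>150); n,l,s,cc=cv2.connectedComponentsWithStats(m.astype(np.uint8))
    k=1+np.argmax(s[1:,4]); print((onz(c,cc[k][0]+u0-12,cc[k][1]+v0-12,.066)[:2]*1000).round(1),s[k,4])
E
```

```text
6 rows total [ 112.7 -186.9  -83.7] [ -0.    0.1 -27.6]  per row [18.8, -31.1, -13.9] [-0.01, 0.02, -4.6]
3 rows total [   0.    0. -110.] [0. 0. 0.]  per row [0.0, 0.0, -36.7] [0.0, 0.0, 0.0]
[627.  -56.6] 131
[601.7 184.5] 85
[610.6  77.3] 38
```

Call:
servo_tool([
  [10,-20,0,0,0,-4],
  [18,-30,0,0,0,-4.6],
  [19,-31,0,0,0,-4.6],
  [19,-31,0,0,0,-4.6],
  [19,-31,0,0,0,-4.6],
], fingers=0)

```text
clock: 50.32
tool_pos: [0.606, -0.0852, 0.2323]
orientation: [180.0, -0.0, -170.0]
force: [1.0, 1.1, 0.1]
opening: 0.045
```

Call:
servo_tool([
  [17,-27,-20,0,0,-4.6],
  [11,-17,-25,0,0,-0.6],
  [0,0,-25,0,0,0],
  [0,0,-14,0,0,0],
  [0,0,0,0,0,0],
])

```text
clock: 50.73
tool_pos: [0.6308, -0.1283, 0.1438]
orientation: [180.0, -0.4, -175.1]
force: [-0.1, 0.1, 0.2]
opening: 0.0119
```

Call:
servo_tool([
  [0,0,-20,0,0,0],
  [0,0,-30,0,0,0],
  [0,0,-25,0,0,0],
  [0,0,-15,0,0,0],
  [0,0,0,0,0,0],
])

```text
clock: 51.15
tool_pos: [0.6315, -0.1272, 0.0562]
orientation: [180.0, -0.2, -174.9]
force: [-1.1, -0.2, -0.4]
opening: 0.0002
```

Call:
servo_tool([
  [0,0,0,0,0,0],
  [0,0,0,0,0,0],
  [0,0,0,0,0,0],
])

```text
clock: 51.4
tool_pos: [0.635, -0.127, 0.0613]
orientation: [-180.0, 0.3, -174.7]
force: [-0.3, -0.2, 0.3]
opening: 0.0003
```

```bash
python3 - <<'E'
from chk import *
go(pose((633.1,-126.8),40,-84.9,0,0))
p,d,c=snap('side')
for xy in((.626,-.062),(.615,.072),(.605,.176)): print(blk(c,d,xy,.066))
p,d,c=snap('wrist')
for xy in((.626,-.062),(.615,.072),(.605,.176)):
    try: print(blk(c,d,xy,.066))
    except Exception as e: print(e)
E
```

```text
1 rows total [ -1.9   0.2 -21.3] [ 0.   0.3 -0.2]  per row [-1.9, 0.2, -21.3] [0.0, 0.26, -0.2]
(array([627.5, -65.4]), -81.2, (66.4, 27.5), np.float64(0.0649))
(array([613.4,  69.6]), -84.9, (67.6, 25.9), np.float64(0.0648))
(array([601.9, 176.3]), -88.0, (65.9, 26.7), np.float64(0.0647))
(array([621.3, -49.8]), -83.6, (36.6, 17.9), np.float64(0.0654))
(array([604.8,  46.7]), 77.1, (17.2, 8.3), np.float64(0.0641))
attempt to get argmax of an empty sequence
```

Call:
servo_tool([
  [-1,0,-8,0,0,0],
  [-1,0,-8,0,0,0],
  [0,0,-5,0,0,0],
  [0,0,0,0,0,0],
  [-0.2,3,0,0,0,0],
])

```text
clock: 51.92
tool_pos: [0.6312, -0.1242, 0.0376]
orientation: [-180.0, 0.0, -174.7]
force: [0.3, -0.4, -0.1]
opening: 0.0002
```

Call:
servo_tool([
  [-0.3,3,0,0,0,0],
  [-0.3,3,0,0,0,0],
  [-0.3,3,0,0,0,0],
  [-0.3,3,0,0,0,0],
  [-0.3,3,0,0,0,0],
])

```text
clock: 52.33
tool_pos: [0.6302, -0.1085, 0.0387]
orientation: [-180.0, 0.1, -174.7]
force: [0.2, -0.8, 0.5]
opening: 0.0003
```

Call:
servo_tool([
  [-0.3,3,0,0,0,0],
  [-0.3,3,0,0,0,0],
  [-0.3,3,0,0,0,0],
  [-0.3,2,0,0,0,0],
  [0,0,0,0,0,0],
])

```text
clock: 52.75
tool_pos: [0.629, -0.0974, 0.0386]
orientation: [-180.0, 0.1, -174.7]
force: [0.7, 0.7, -0.2]
opening: 0.0007
```

```bash
python3 - <<'E'
from chk import *
print(ctrl.get_obs()['tool_pos'])
p,d,c=snap('side')
for xy in((.626,-.046),(.615,.072),(.605,.176)): print(blk(c,d,xy,.066))
E
```

```text
[ 0.62901706 -0.09740627  0.038569  ]
(array([624.6, -58.9]), -89.6, (90.1, 25.1), np.float64(0.065))
(array([613.7,  69.2]), -87.5, (69.6, 25.6), np.float64(0.0649))
(array([602.2, 176.7]), -88.1, (68.7, 25.8), np.float64(0.0646))
```

```bash
cat >> chk.py <<'E'
def sp(c,p,d,xy,R=.05,zs=.066):
    P=cloud(c,d); hsv=cv2.cvtColor(p,cv2.COLOR_RGB2HSV)
    g=np.stack([np.hypot(P[...,0]-xy[0],P[...,1]-xy[1])<R,abs(P[...,2]-zs)<.007,hsv[...,1]<90,hsv[...,2]>130]).all(0)
    n,l,s,cc=cv2.connectedComponentsWithStats(g.astype(np.uint8))
    for k in range(1,n):
        if s[k,4]>3: print('  sp',(onz(c,*cc[k],zs)[:2]*1000).round(1),s[k].tolist())
E
python3 - <<'E'
from chk import *
p,d,c=load('side'); sp(c,p,d,(.626,-.046))
print('C');sp(c,p,d,(.605,.176)); print('A');sp(c,p,d,(.615,.072))
p,d,c=snap('scene'); sp(c,p,d,(.626,-.046)); print('C');sp(c,p,d,(.605,.176)); print('A');sp(c,p,d,(.615,.072))
E
```

```text
sp [626.9 -39.3] [329, 202, 6, 3, 14]
  sp [616.4 -90. ] [339, 209, 2, 5, 9]
C
  sp [604.2 185.2] [284, 178, 5, 4, 12]
A
  sp [615.9  81.7] [304, 188, 5, 4, 14]
C
  sp [604.3 189.7] [380, 251, 6, 4, 16]
A
  sp [615.1  85.6] [347, 237, 7, 5, 18]
```

Call:
servo_tool([
  [-0.3,3,0,0,0,0],
  [-0.3,3,0,0,0,0],
  [-0.2,2,0,0,0,0],
  [0,1,0,0,0,0],
  [0,0,0,0,0,0],
])

```text
clock: 53.27
tool_pos: [0.6281, -0.0885, 0.0384]
orientation: [-180.0, 0.1, -174.7]
force: [-0.9, -0.4, 0.1]
opening: 0.0007
```

Call:
servo_tool([
  [0.5,-5,0,0,0,0],
  [1,-12,0,0,0,0],
  [1,-15,10,0,0,0],
  [0,-20,25,0,0,0],
  [0,-20,35,0,0,0],
])

```text
clock: 53.68
tool_pos: [0.6286, -0.1627, 0.1069]
orientation: [180.0, -0.2, -174.7]
force: [0.4, 0.2, -0.2]
opening: 0.0003
```

Call:
servo_tool([
  [-20,-10,35,0,0,0],
  [-30,0,20,0,0,0],
  [-30,0,0,0,0,0],
  [0,0,0,0,0,0],
  [0,0,0,0,0,0],
])

```text
clock: 54.1
tool_pos: [0.5496, -0.1724, 0.1653]
orientation: [-180.0, 0.2, -174.8]
force: [-0.7, -0.2, 0.0]
opening: 0.0004
```

```bash
python3 - <<'E'
from chk import *
print(ctrl.get_obs()['tool_pos'])
for n in('side','wrist'):
    p,d,c=snap(n,'k2_'+n+'.png'); print(n)
    for xy in((.624,-.04),(.615,.072),(.605,.176)):
        try: print(blk(c,d,xy,.066)); sp(c,p,d,xy)
        except Exception as e: print(e)
E
```

```text
[ 0.54964617 -0.17240884  0.16531133]
side
(array([624.6, -40.5]), -81.8, (64.5, 27.9), np.float64(0.0648))
  sp [625.9 -30.6] [327, 201, 6, 3, 14]
(array([612.6,  70. ]), -86.9, (66.5, 27.5), np.float64(0.0648))
  sp [615.9  81.7] [304, 188, 5, 4, 14]
(array([601.9, 174.5]), -80.3, (67.3, 24.8), np.float64(0.0646))
  sp [603.7 184.1] [284, 179, 5, 3, 11]
wrist
(array([625.6, -21.6]), -83.9, (30.3, 15.2), np.float64(0.0663))
  sp [625.1 -29.8] [451, 279, 14, 11, 132]
(array([619.8,  50.1]), -83.3, (22.2, 17.8), np.float64(0.0656))
  sp [626.6  57. ] [537, 292, 7, 1, 7]
attempt to get argmax of an empty sequence
```

Call:
servo_tool([
  [30,0,0,0,0,0],
  [30,0,-10,0,0,0],
  [15,5,-20,0,0,0],
  [5,10,-30,0,0,0],
  [0,12,-30,0,0,0],
])

```text
clock: 54.62
tool_pos: [0.6332, -0.1443, 0.0717]
orientation: [-180.0, 0.2, -174.7]
force: [-0.2, -0.4, -1.2]
opening: 0.0003
```

Call:
servo_tool([
  [0,13,-20,0,0,0],
  [0,10,-10,0,0,0],
  [0,10,-5,0,0,0],
  [-1,7,0,0,0,0],
  [0,0,0,0,0,0],
])

```text
clock: 55.03
tool_pos: [0.6306, -0.1027, 0.0393]
orientation: [-180.0, 0.2, -174.6]
force: [-0.9, 0.3, 0.8]
opening: 0.0007
```

Call:
servo_tool([
  [0,0,0,0,0,0],
  [0,0,0,0,0,0],
  [0,0,0,0,0,0],
])

```text
clock: 55.28
tool_pos: [0.6303, -0.1043, 0.0397]
orientation: [-180.0, 0.2, -174.7]
force: [-0.9, 0.3, 0.3]
opening: 0.0006
```

Call:
servo_tool([
  [-0.5,5,0,0,0,0],
  [-0.5,5,0,0,0,0],
  [-0.4,4,0,0,0,0],
  [-0.3,3,0,0,0,0],
  [-0.2,2,0,0,0,0],
])

```text
clock: 55.7
tool_pos: [0.6278, -0.0844, 0.0386]
orientation: [-180.0, 0.1, -174.6]
force: [-0.1, -1.1, 0.2]
opening: 0.0
```

Call:
servo_tool([
  [-0.2,1.7,0,0,0,0],
  [0,0,0,0,0,0],
  [0,0,0,0,0,0],
])

```text
clock: 55.95
tool_pos: [0.6275, -0.083, 0.0384]
orientation: [-180.0, 0.1, -174.7]
force: [-0.3, 0.4, 0.0]
opening: 0.0002
```

Call:
servo_tool([
  [0.5,-5,0,0,0,0],
  [1,-12,0,0,0,0],
  [1,-15,10,0,0,0],
  [0,-20,25,0,0,0],
  [0,-20,35,0,0,0],
])

```text
clock: 56.37
tool_pos: [0.628, -0.157, 0.1069]
orientation: [180.0, -0.2, -174.7]
force: [1.0, -0.1, 0.5]
opening: 0.0004
```

Call:
servo_tool([
  [-20,-10,35,0,0,0],
  [-30,0,20,0,0,0],
  [-30,0,0,0,0,0],
  [0,0,0,0,0,0],
  [0,0,0,0,0,0],
])

```text
clock: 56.78
tool_pos: [0.549, -0.1667, 0.1652]
orientation: [-180.0, 0.2, -174.8]
force: [0.5, 0.4, -1.5]
opening: 0.0002
```

```bash
python3 - <<'E'
from chk import *
print(ctrl.get_obs()['tool_pos'])
for n in('side','wrist'):
    p,d,c=snap(n,'k3_'+n+'.png'); print(n)
    for xy in((.624,-.035),(.615,.072),(.605,.176)):
        try: print(blk(c,d,xy,.066)); sp(c,p,d,xy)
        except Exception as e: print(e)
E
```

```text
[ 0.54899324 -0.16669403  0.16524192]
side
(array([622.8, -33.2]), -85.5, (65.9, 26.4), np.float64(0.0648))
  sp [626.4 -24.6] [326, 200, 6, 3, 15]
(array([612.9,  69.9]), -85.3, (66.0, 24.2), np.float64(0.0648))
  sp [615.9  81.7] [304, 188, 5, 4, 14]
(array([601.1, 176.6]), -82.9, (69.5, 24.6), np.float64(0.0648))
  sp [603.7 184.1] [284, 179, 5, 3, 11]
wrist
(array([625.5, -15.7]), -83.7, (31.2, 16.5), np.float64(0.0663))
  sp [624.3 -24.7] [451, 279, 14, 12, 124]
(array([619.2,  53.2]), -81.1, (27.5, 16.9), np.float64(0.0656))
attempt to get argmax of an empty sequence
```

Call:
servo_tool([
  [-5,15,10,0,0,0],
  [-10,30,15,0,0,0],
  [-12,36,10,0,0,0],
  [-12,36,0,0,0,0],
  [-12,36,0,0,0,0],
])

```text
clock: 57.3
tool_pos: [0.4996, -0.011, 0.1987]
orientation: [-180.0, 0.1, -174.7]
force: [0.9, 0.4, -0.1]
opening: 0.0007
```

Call:
servo_tool([
  [-12,36,0,0,0,0],
  [-12,36,0,0,0,0],
  [-12,36,0,0,0,0],
  [-12,36,0,0,0,0],
  [-12,36,0,0,0,0],
])

```text
clock: 57.72
tool_pos: [0.4389, 0.1698, 0.1984]
orientation: [-180.0, 0.1, -174.7]
force: [1.2, 0.8, 0.3]
opening: 0.0006
```

Call:
servo_tool([
  [-12,36,0,0,0,0],
  [-14,33,0,0,0,0],
  [-12,20,0,0,0,0],
  [-7,15,0,0,0,0],
  [0,0,0,0,0,0],
])

```text
clock: 58.13
tool_pos: [0.3937, 0.2749, 0.1981]
orientation: [-180.0, 0.1, -174.5]
force: [0.8, 0.1, 0.8]
opening: 0.0003
```

Call:
servo_tool([
  [0,0,0,0,0,0],
  [0,0,0,0,0,0],
  [0,0,0,0,0,0],
])

```text
clock: 58.38
tool_pos: [0.3945, 0.2713, 0.1982]
orientation: [-180.0, 0.1, -174.7]
force: [-0.0, 0.4, 0.1]
opening: 0.0007
```

```bash
python3 - <<'E'
from chk import *
go(pose((400.4,271.4),130,-84.9,0,0)); print(ctrl.get_obs()['joint_pos'].round(1))
p,d,c=snap('scene'); P=cloud(c,d)
m=(abs(P[...,2]-.148)<.012)&(np.hypot(P[...,0]-.439,P[...,1]-.275)<.04); Q=P[m]; print(m.sum(),np.median(Q,0))
p,d,c=snap('side')
for xy in((.624,-.035),(.615,.072),(.605,.176)): print(blk(c,d,xy,.066)); sp(c,p,d,xy)
P=cloud(c,d)
m=(abs(P[...,2]-.148)<.012)&(np.hypot(P[...,0]-.439,P[...,1]-.275)<.04); Q=P[m]; print(m.sum(),np.median(Q,0))
E
```

```text
2 rows total [  5.9   0.1 -68.2] [ 0.   0.1 -0.2]  per row [2.9, 0.0, -34.1] [0.02, 0.04, -0.09]
[ 5.82e+01  3.10e+00 -2.58e+01  1.00e-01 -6.11e+01 -1.43e+02]
74 [0.44648371 0.27819415 0.14979522]
(array([623.2, -35.1]), -83.6, (65.9, 28.0), np.float64(0.0648))
  sp [625.6 -25.6] [326, 200, 6, 4, 17]
(array([612.2,  70.6]), -86.0, (65.6, 27.1), np.float64(0.0648))
  sp [615.9  81.7] [304, 188, 5, 4, 14]
(array([601.6, 174.4]), -83.4, (66.8, 22.5), np.float64(0.0648))
  sp [603.6 183.2] [284, 179, 5, 3, 12]
53 [0.43522556 0.26474815 0.1473447 ]
```

Call:
servo_tool([
  [0,0,-15,0,0,0],
  [0,0,-22,0,0,0],
  [0,0,-19,0,0,0],
  [0,0,-12,0,0,0],
  [0,0,0,0,0,0],
])

```text
clock: 58.9
tool_pos: [0.3933, 0.2699, 0.1281]
orientation: [-179.8, -0.1, -174.8]
force: [0.5, -1.2, 0.3]
opening: 0.0007
```

Call:
servo_tool([
  [7,0.6,0,0,0,0],
  [8,0.7,0,0,0,0],
  [8,0.7,0,0,0,0],
  [8,0.7,0,0,0,0],
  [8,0.7,0,0,0,0],
])

```text
clock: 59.32
tool_pos: [0.4334, 0.2747, 0.1313]
orientation: [-180.0, 0.0, -174.7]
force: [-5.8, -1.8, 3.5]
opening: 0.0
```

Call:
servo_tool([
  [8,0.7,0,0,0,0],
  [8,0.7,0,0,0,0],
  [8,0.7,0,0,0,0],
  [8,0.7,0,0,0,0],
  [8,0.7,0,0,0,0],
])

```text
clock: 59.73
tool_pos: [0.4742, 0.2787, 0.1312]
orientation: [180.0, 0.1, -174.7]
force: [-2.9, -2.5, 3.8]
opening: 0.0006
```

Call:
servo_tool([
  [8,0.7,0,0,0,0],
  [8,0.7,0,0,0,0],
  [8,0.7,0,0,0,0],
  [6,0.6,0,0,0,0],
  [5,0.5,0,0,0,0],
])

```text
clock: 60.15
tool_pos: [0.5081, 0.2817, 0.1295]
orientation: [-180.0, 0.0, -174.7]
force: [-4.4, 0.1, -2.4]
opening: 0.0005
```

Call:
servo_tool([
  [4,0.4,0,0,0,0],
  [4,0.4,0,0,0,0],
  [3,0.3,0,0,0,0],
  [0,0,0,0,0,0],
])

```text
clock: 60.48
tool_pos: [0.5196, 0.2832, 0.1304]
orientation: [-180.0, 0.1, -174.7]
force: [-1.3, -0.8, -1.3]
opening: 0.0005
```

```bash
python3 - <<'E'
from chk import *
o=ctrl.get_obs();print(o['tool_pos'],o['force'])
for n in('side','scene'):
    p,d,c=snap(n); P=cloud(c,d)
    m=(abs(P[...,2]-.148)<.012)&(np.hypot(P[...,0]-.553,P[...,1]-.285)<.05); print(n,m.sum(),np.median(P[m],0) if m.sum() else '')
p,d,c=load('side')
for xy in((.624,-.035),(.615,.072),(.605,.176)):
    print(blk(c,d,xy,.078)); sp(c,p,d,xy,zs=.078)
E
```

```text
[0.51964583 0.2831995  0.13042964] [-1.31921688 -0.84786474 -1.26061177]
side 94 [0.51831054 0.27095237 0.14877604]
scene 143 [0.54401352 0.29003806 0.1525698 ]
(array([623. , -34.8]), -83.0, (65.1, 24.6), np.float64(0.0764))
  sp [624.1 -27.8] [327, 198, 4, 2, 8]
(array([613.8,  71.8]), -84.2, (67.3, 24.7), np.float64(0.0762))
  sp [613.1  78.9] [304, 187, 4, 1, 4]
(array([601.4, 174.9]), -85.7, (65.9, 26.4), np.float64(0.0762))
  sp [600.3 184.1] [284, 176, 3, 3, 7]
```

Call:
servo_tool([
  [3,0.3,0,0,0,0],
  [3,0.3,0,0,0,0],
  [3,0.3,0,0,0,0],
  [0,0,0,0,0,0],
])

```text
clock: 60.92
tool_pos: [0.5285, 0.2839, 0.1304]
orientation: [-180.0, 0.1, -174.7]
force: [-1.7, -0.8, -0.7]
opening: 0.0002
```

Call:
servo_tool([
  [2,0.2,0,0,0,0],
  [0,0,0,0,0,0],
  [0,0,0,0,0,0],
])

```text
clock: 61.17
tool_pos: [0.5294, 0.2839, 0.1302]
orientation: [-180.0, 0.0, -174.7]
force: [-5.4, -0.3, 0.6]
opening: 0.0002
```

```bash
python3 - <<'E'
from chk import *
o=ctrl.get_obs();print(o['tool_pos'],o['force'])
p,d,c=snap('side')
for xy in((.624,-.035),(.615,.072),(.605,.176)): print(blk(c,d,xy,.078))
E
```

```text
[0.52936334 0.28393598 0.13020608] [-5.43575487 -0.33363216  0.55444656]
(array([623.5, -35.3]), -84.7, (65.3, 27.2), np.float64(0.0769))
(array([614.4,  70.6]), -85.8, (68.4, 26.6), np.float64(0.0769))
(array([601.2, 174. ]), -86.0, (66.8, 27.2), np.float64(0.077))
```

Call:
servo_tool([
  [3,0.3,0,0,0,0],
  [0,0,0,0,0,0],
  [0,0,0,0,0,0],
  [0,0,0,0,0,0],
  [0,0,0,0,0,0],
])

```text
clock: 61.63
tool_pos: [0.5299, 0.2838, 0.1299]
orientation: [-179.9, -0.2, -174.7]
force: [-17.0, 1.5, 6.6]
opening: 0.0004
```

Call:
servo_tool([
  [-5,-0.5,0,0,0,0],
  [-12,-1,0,0,0,0],
  [-8,0,20,0,0,0],
  [0,0,30,0,0,0],
  [0,0,20,0,0,0],
])

```text
clock: 62.05
tool_pos: [0.5085, 0.2834, 0.2031]
orientation: [179.9, 0.3, -174.6]
force: [0.6, 1.1, -0.0]
opening: 0.0005
```

Call:
servo_tool([
  [15,1,0,0,0,0],
  [25,2,0,0,0,0],
  [25,2,0,0,0,0],
  [15,1,0,0,0,0],
  [5,0,0,0,0,0],
])

```text
clock: 62.47
tool_pos: [0.5952, 0.2892, 0.2005]
orientation: [180.0, 0.2, -174.7]
force: [-0.8, -0.0, -0.7]
opening: 0.0001
```

```bash
python3 - <<'E'
from chk import *
o=ctrl.get_obs();print(o['tool_pos'],o['force'])
for n in('side','scene'):
    p,d,c=snap(n,'k4_'+n+'.png'); P=cloud(c,d)
    m=(abs(P[...,2]-.148)<.012)&(np.hypot(P[...,0]-.553,P[...,1]-.285)<.05); print(n,m.sum(),np.median(P[m],0) if m.sum() else '')
p,d,c=load('side')
for xy in((.624,-.035),(.615,.072),(.605,.176)): print(blk(c,d,xy,.078))
go(pose((592,288.5),131,-84.9,0,0))
E
```

```text
[0.5952302  0.28916815 0.20046813] [-0.83291551 -0.0065037  -0.71994953]
side 46 [0.54846389 0.27594625 0.14696353]
scene 82 [0.56174194 0.28916458 0.14865466]
(array([621.7, -34.3]), -84.3, (65.6, 28.7), np.float64(0.0767))
(array([614.1,  70. ]), -86.4, (66.7, 25.9), np.float64(0.0769))
(array([600.5, 175.4]), -82.6, (66.0, 25.2), np.float64(0.0769))
2 rows total [ -1.6  -0.3 -69.2] [ 0.   0.1 -0.2]  per row [-0.8, -0.2, -34.6] [0.0, 0.07, -0.09]
```

Call:
servo_tool([
  [0,0,-15,0,0,0],
  [0,0,-22,0,0,0],
  [0,0,-20,0,0,0],
  [0,0,-12,0,0,0],
  [0,0,0,0,0,0],
])

```text
clock: 62.98
tool_pos: [0.591, 0.2881, 0.1289]
orientation: [-179.9, -0.1, -174.7]
force: [-1.1, -0.9, 0.4]
opening: 0.0004
```

Call:
servo_tool([
  [-7,-0.6,0,0,0,0],
  [-8,-0.7,0,0,0,0],
  [-8,-0.7,0,0,0,0],
  [-8,-0.7,0,0,0,0],
  [-8,-0.7,0,0,0,0],
])

```text
clock: 63.4
tool_pos: [0.5544, 0.2862, 0.1337]
orientation: [179.9, 0.3, -174.7]
force: [2.5, -0.4, 1.8]
opening: 0.0007
```

Call:
servo_tool([
  [-8,-0.7,0,0,0,0],
  [-8,-0.7,0,0,0,0],
  [-8,-0.7,0,0,0,0],
  [-8,-0.7,0,0,0,0],
  [-8,-0.7,0,0,0,0],
])

```text
clock: 63.82
tool_pos: [0.5129, 0.2818, 0.1313]
orientation: [-180.0, 0.1, -174.7]
force: [1.5, -0.2, 1.0]
opening: 0.0007
```

Call:
servo_tool([
  [-8,-0.7,0,0,0,0],
  [-8,-0.7,0,0,0,0],
  [-8,-0.7,0,0,0,0],
  [-6,-0.6,0,0,0,0],
  [-4,-0.5,0,0,0,0],
])

```text
clock: 64.23
tool_pos: [0.479, 0.2786, 0.1312]
orientation: [-180.0, 0.1, -174.7]
force: [0.9, 0.4, 0.2]
opening: 0.0005
```

Call:
servo_tool([
  [-4,-0.4,0,0,0,0],
  [-4,-0.4,0,0,0,0],
  [-3,-0.3,0,0,0,0],
  [0,0,0,0,0,0],
])

```text
clock: 64.57
tool_pos: [0.4685, 0.2776, 0.1314]
orientation: [-180.0, 0.1, -174.7]
force: [-0.4, 0.0, -0.8]
opening: 0.0006
```

Call:
servo_tool([
  [-3,-0.3,0,0,0,0],
  [-3,-0.3,0,0,0,0],
  [0,0,0,0,0,0],
])

```text
clock: 64.82
tool_pos: [0.463, 0.2772, 0.1315]
orientation: [180.0, 0.1, -174.7]
force: [1.3, -0.3, -0.6]
opening: 0.0006
```

Call:
servo_tool([
  [-2,-0.2,0,0,0,0],
  [-2,-0.2,0,0,0,0],
  [0,0,0,0,0,0],
  [0,0,0,0,0,0],
])

```text
clock: 65.15
tool_pos: [0.4622, 0.2774, 0.1318]
orientation: [180.0, 0.4, -174.6]
force: [17.6, -2.3, -10.2]
opening: 0.0005
```

```bash
python3 - <<'E'
from chk import *
o=ctrl.get_obs();print(o['tool_pos'],o['force'])
for n in('side','scene'):
    p,d,c=snap(n); P=cloud(c,d)
    m=(abs(P[...,2]-.148)<.012)&(np.hypot(P[...,0]-.439,P[...,1]-.275)<.03); print(n,m.sum(),np.median(P[m],0) if m.sum() else '')
p,d,c=load('side')
for xy in((.624,-.035),(.615,.072),(.605,.176)): print(blk(c,d,xy,.066)); sp(c,p,d,xy)
E
```

```text
[0.46216668 0.27739028 0.13180708] [ 17.60505861  -2.2609555  -10.17350363]
side 94 [0.4447165  0.26506088 0.14909572]
scene 11 [0.45962272 0.29220062 0.14536827]
(array([623.3, -34.3]), -83.1, (65.8, 28.5), np.float64(0.0649))
  sp [625.6 -25.6] [326, 200, 6, 4, 17]
(array([614.7,  70.4]), -81.6, (67.1, 26.5), np.float64(0.0648))
  sp [615.9  81.7] [304, 188, 5, 4, 14]
(array([601., 176.]), -83.9, (66.3, 25.5), np.float64(0.0646))
  sp [603.6 183.2] [284, 179, 5, 3, 12]
```

At the stop (17.6 N), blocks unmoved. Back off and lift, then a final look from above the loading side.

Call:
servo_tool([
  [6,0.5,0,0,0,0],
  [12,1,0,0,0,0],
  [8,0,20,0,0,0],
  [0,0,30,0,0,0],
  [0,-20,20,0,0,0],
])

```text
clock: 65.67
tool_pos: [0.4867, 0.2602, 0.203]
orientation: [-180.0, 0.2, -174.6]
force: [0.4, 0.6, 1.5]
opening: 0.0003
```

Call:
servo_tool([
  [-15,-30,10,0,-4,0],
  [-20,-38,10,0,-5,0],
  [-20,-38,10,0,-5,0],
  [-20,-38,10,0,-5,0],
  [-5,-25,0,0,-5,0],
])

```text
clock: 66.08
tool_pos: [0.4076, 0.0935, 0.241]
orientation: [-177.8, 24.3, -174.3]
force: [-0.2, -1.6, 1.2]
opening: 0.0007
```

Call:
servo_tool([
  [0,0,0,0,0,0],
  [0,0,0,0,0,0],
  [0,0,0,0,0,0],
])

```text
clock: 66.33
tool_pos: [0.4087, 0.096, 0.241]
orientation: [-177.8, 24.1, -174.2]
force: [0.4, 1.4, 1.1]
opening: 0.0005
```

```bash
python3 - <<'E'
from chk import *
o=ctrl.get_obs();print(o['tool_pos'],o['force'],o['qvel'].round(1))
p,d,c=snap('wrist','w6.png')
for xy in((.624,-.035),(.615,.072),(.605,.176)):
    try: print(blk(c,d,xy,.066)); sp(c,p,d,xy)
    except Exception as e: print(e)
E
```

```text
[0.40866878 0.0960024  0.24104282] [0.36122837 1.39704058 1.10704543] [-0.3  3.4  2.9 -0.2  0.1 -0.2]
attempt to get argmax of an empty sequence
attempt to get argmax of an empty sequence
attempt to get argmax of an empty sequence
```

View pics/w6.png

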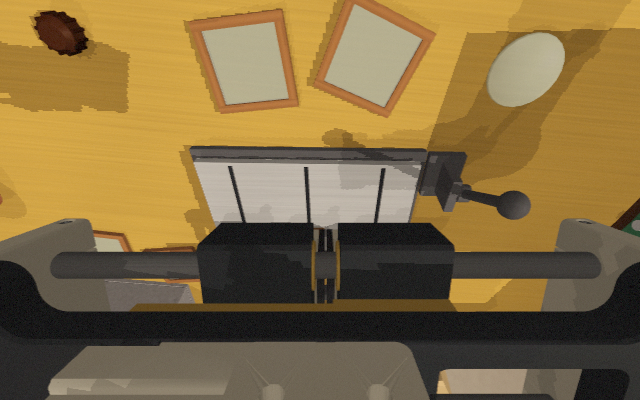

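```bash
python3 - <<'E'
from chk import *
p,d,c=snap('side')
for xy in((.624,-.035),(.615,.072),(.605,.176)): print(blk(c,d,xy,.066)); sp(c,p,d,xy)
print(ctrl.close_job())
E
```

```text
(array([621.6, -34. ]), -84.8, (66.4, 28.1), np.float64(0.0649))
  sp [625.6 -25.6] [326, 200, 6, 4, 17]
(array([613.6,  70.6]), -86.3, (69.2, 24.4), np.float64(0.0646))
  sp [616.1  82.5] [304, 188, 5, 4, 13]
(array([601.7, 176.6]), -81.7, (65.7, 25.1), np.float64(0.0645))
  sp [603.7 184.1] [284, 179, 5, 3, 11]
the job is handed in; nothing more can be done
None
```

I rolled all three blocks spot-up and set each under its own needle. I then swung the lever to its far stop and back to its near stop (about 17 N at each end) and handed the job in. No verdict came back.

One block was found about 30 mm out of place just after I let it go on the rack, probably the announced knock. I pushed it back under its needle and rechecked it before touching the lever.

**Last checks:**
- **Spot positions:** by the wrist camera, before the lever swing, the spots lay about 1 mm, 1 mm and 2.5 mm from their needle tips. The limit is 6 mm.
- **Lever swing:** the side camera showed all three blocks rise about 12 mm and come back down with their positions unchanged within its noise.
- **Lever:** the final wrist picture showed it leaning back to its start side.
- **Disagreement:** the side camera put one spot about 3 mm off its tip where the wrist camera said 1 mm. The needle arms partly hide the spots from the side, so I trusted the wrist view.
- **Not seen:** that final wrist picture did not show the blocks, because the gripper hid them. The last check of the blocks is therefore from the side camera only.
- **Bystanders:** I kept clear of the other things and felt no contact with them, but I did not re-measure their positions at the end.

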